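Lay up two bamboo handle blanks for gluing

TASK

Lay up two bamboo handle blanks in their gluing cradles: in the blue cradle the dark slat at the bottom, the natural pale yellow slat squarely on top of it, and the steel weight upright on the middle of that pair; in the green cradle the red slat at the bottom and the white slat squarely on top of it. Each pair lies flat on the bed, centred and lengthwise between the end stops, and everything is let go and at rest. Leave the glue pot, the file and the wooden filing block where they are.

Things in the scene. Friction and masses are not known exactly. Their poses are not given: they have to be found in the camera images.
- natural_center (a point): natural bamboo slat, pale yellow: a flat bar 130 mm long (x), 30 mm wide (y), 14 mm thick (z), one end (+x) rounded with a small dark dot, faint cross bands; about 45 g; loose, lying flat on the table at the start. The point is its centre, 7 mm above its underside; x along its length, z up.
- dark_center (a point): carbonised bamboo slat, very dark brown: a flat bar 130 mm long (x), 30 mm wide (y), 14 mm thick (z), one end (+x) rounded with a small dark dot, faint cross bands; about 45 g; loose, lying flat on the table at the start. The point is its centre, 7 mm above its underside; x along its length, z up.
- red_center (a point): red-dyed bamboo slat, red: a flat bar 130 mm long (x), 30 mm wide (y), 14 mm thick (z), one end (+x) rounded with a small dark dot, faint cross bands; about 45 g; loose, lying flat on the table at the start. The point is its centre, 7 mm above its underside; x along its length, z up.
- white_center (a point): bleached bamboo slat, white: a flat bar 130 mm long (x), 30 mm wide (y), 14 mm thick (z), one end (+x) rounded with a small dark dot, faint cross bands; about 45 g; loose, lying flat on the table at the start. The point is its centre, 7 mm above its underside; x along its length, z up.
- weight_center (a point): round steel press weight, loose: disc 50 mm in diameter and 28 mm high, on it a short neck and a dark knob 22 mm in diameter from 32 to 56 mm above the underside, to be taken by the knob; about 0.45 kg, standing upright on the table. The point lies on its axis, 28 mm above its underside (the top of the disc); z up.
- blue_cradle_bed (a point): gluing cradle with blue end stops, fixed to the table: a grey flat bed 180 mm long (x) by 70 mm wide (y), its top 16 mm above the table; across each end a blue stop 12 mm thick, standing 12 mm above the bed, 156 mm clear between the stops; the long sides are open (thin blue edge strips there are only look). The point is the centre of the bed's top; x along its length, z up.
- green_cradle_bed (a point): gluing cradle with green end stops, fixed to the table: a grey flat bed 180 mm long (x) by 70 mm wide (y), its top 16 mm above the table; across each end a green stop 12 mm thick, standing 12 mm above the bed, 156 mm clear between the stops; the long sides are open (thin green edge strips there are only look). The point is the centre of the bed's top; x along its length, z up.
- glue_pot_center (a point): bystander: closed glue pot with an orange cap, 52 mm in diameter, 60 mm high, standing; the point is its centre
- file_mid (a point): bystander: flat steel file with a wooden handle, 250 mm long (x), 25 mm wide, lying near the robot across its front; the point is its middle, 9 mm above the table
- stump_center (a point): bystander: round dark wooden filing block with pale top, 68 mm in diameter, 56 mm high, standing beyond the cradles; the point is its centre, 28 mm above its underside
Mind the look-alikes: they are no part of the job. Leave any pink or purple look-alike of the part that bears white_center alone. Of the things like the part that bears weight_center, leave any that is purple; of the rest the larger one is meant.

How it is judged:
At the end, for the whole second after the job is handed in: Dark slat on blue bed, red on green: within 14 mm along, 12 mm across of centre. Natural on dark, white on red, weight on natural: centres within 12 mm. Slats within 0.2 rad of the cradle's length; all level within 0.1 rad, at stacked height within 3 to 4 mm, at rest (x of dark_center in the frame of blue_cradle_bed between -0.014 and 0.014 m and y of dark_center in the frame of blue_cradle_bed between -0.012 and 0.012 m and z of dark_center in the frame of blue_cradle_bed between 0.004 and 0.01 m and angle between each of dark_center, natural_center, red_center, white_center, weight_center's own z axis and vertical below 0.1 rad and angle between the x axis of each of dark_center, natural_center and the x axis of blue_cradle_bed, either way round below 0.2 rad and horizontal distance between natural_center and dark_center below 0.012 m and z of natural_center in the frame of blue_cradle_bed between 0.017 and 0.025 m and x of red_center in the frame of green_cradle_bed between -0.014 and 0.014 m and y of red_center in the frame of green_cradle_bed between -0.012 and 0.012 m and z of red_center in the frame of green_cradle_bed between 0.004 and 0.01 m and angle between the x axis of each of red_center, white_center and the x axis of green_cradle_bed, either way round below 0.2 rad and horizontal distance between white_center and red_center below 0.012 m and z of white_center in the frame of green_cradle_bed between 0.017 and 0.025 m and horizontal distance between weight_center and natural_center below 0.012 m and z of weight_center in the frame of blue_cradle_bed between 0.052 and 0.06 m and linear speed of each of natural, dark, red, white, weight below 0.02 m/s and angular speed of each of natural, dark, red, white, weight below 0.2 rad/s); the robot touches nothing.
It fails at once if the glue pot is pushed more than 25 mm or tipped (distance of glue_pot_center from where it was at the start of the episode above 0.025 m or angle between glue_pot_center's own z axis and vertical above 0.4 rad).
It fails at once if the file is pushed more than 25 mm (distance of file_mid from where it was at the start of the episode above 0.025 m).
It fails at once if the filing block is pushed more than 25 mm or tipped (distance of stump_center from where it was at the start of the episode above 0.025 m or angle between stump_center's own z axis and vertical above 0.4 rad).
It also fails if it takes over 115 s, if anything falls off the work surface, if the arm or the gripper's body presses on something with over 40 N, if the wrist force passes 120 N, or if a joint passes its speed limit or range.

ROBOT

A 6-joint arm with a two-finger parallel gripper is mounted at the origin on the work surface. World frame = base frame: x ahead of the robot, y to its left, z up, the work surface at z = 0. Lengths are in m, angles in rad, forces in N, time in s.
With the tool pointing down it reaches from about 0.3 to 0.775 m from the base axis. Payload 14.6 kg.
Tool frame: the origin (TCP) lies midway between the tips of the shut fingers; the grasp point (between the pads) lies 19 mm behind it (grip_depth is the z of the grasp point in the tool frame, in m); z points along the fingers, y is the direction in which the jaws open and shut (so a half turn about z gives the same grasp; the last joint's range is limited). The gripper opens to 85 mm and grips with 20 to 120 N. Pads are 22 mm wide; open, the fingers measure 114 mm over their backs; the gripper's body (76 mm by 85 mm) begins 54 mm behind the grasp point. The pads swing forward as they close: fully open they stand 13 mm farther back than shut.
Start: joints at [-1.331, 0.3, 1.521, -0, 1.321, -0.067], TCP at [0.166, -0.524, 0.231] pointing down, gripper open.
Joint ranges: [-3.03, 3.03], [-0.79, 2.21], [0.23, 2.52], [-1.04, 4.18], [0, 3.07], [-2.55, 2.55]. Speed limits (rad/s): [2.22, 2.22, 2.57, 3.14, 3.14, 3.14].

INTERFACE

Orientations are given as a rotation vector (axis times angle).
In Python, from rig import get_state, camera, camera_info, finish_job, grip_depth gives the robot as it stands.
- The arm moves only by the shell command python3 -m pendant 'ROWS' [FORCE]. ROWS is JSON, a list of rows, each an object of numbers: "dx", "dy", "dz": the shift along the tool's x, y, z in cm; "spin": the turn about the tool's z in degrees; "jaw": the opening, from -1 (shut) to 1 (fully open), so that 0 is half open. In form: [{"dx": .., "dy": .., "dz": .., "spin": .., "jaw": ..}, ...]. A call has 1 to 5 rows; each row shifts and turns the pose as measured when the row begins, along the tool's axes as they then stand; what a row does not reach is not made up. A row lasts 1/10 s, in which the tool goes at most 50 mm and 8.59 degrees, less where a joint would pass 70% of its speed; a pose out of reach is approached as far as the arm can. A call is refused whole if a number of a shift passes 5 or a number of a turn 8.59, either way. A call with a gripper value outside its range is refused whole. The fingers move at their own pace and stop on an object; FORCE is the grip in N (left out, the last holds). Time passes only in rows, so rows that do not move let the fingers close. It gives the time, the measured TCP pose, the force and the opening at its end, in the units of the state.
- get_state(): the state, without advancing time (a new reading comes with each control period).
- camera(name): name is "scene" or "top"; returns the picture (480x640x3 uint8, red, green, blue); there is no depth.
- camera_info(name): a dict with "fx", "fy", "cx", "cy" (pixels), "extrinsics" (4x4, takes a point from world to camera coordinates). Camera axes: x right, y down, z forward; pixel columns grow to the right and rows downward; lengths in m; the calibration is good to about 2 mm. A picture is of the moment at which its call begins. camera_info takes no time and is no camera call.
- finish_job(): hands the job in, once; it reports no verdict.
The state is a dict: "t": time; "joint_positions": joint angles; "joint_velocities": joint speeds; "joint_efforts": joint torques, N m; "ee_pos": TCP position; "ee_rot": TCP orientation; "ft_force": force on the tool from outside, world axes, zero at the start; "ft_torque": the same for the moment, N m; "gripper_width": finger opening in m.
Only numpy, scipy, OpenCV 4.12 (cv2) and the standard library are available. Lean on these libraries where they do the work, as an engineer would, in place of code of your own. Each camera call takes 0.05 s, during which the arm holds its last target. There are 200 camera calls.

## Working session

There is one attempt and no reset: what is moved stays moved. The work goes in short steps, Python scripts to look and compute and a shell command to move; the robot and the scene stay as the last step left them, time stands still between calls to the robot, and variables do not carry over. Pictures are saved under pics/ and viewed, about 12 in all and at most 16, crops included, and the job is handed in when it is done.

```bash
mkdir -p pics; ls; python3 - <<'E'
from rig import *
import cv2
for n in("top","scene"):
    cv2.imwrite(f"pics/{n}0.png",camera(n)[:,:,::-1]); i=camera_info(n); print(n,i)
s=get_state(); print(s,grip_depth)
E
```

```text
pics
top {'fx': 466.0680378483044, 'fy': 466.0680378483044, 'cx': 310.9544662393831, 'cy': 239.03422324570096, 'extrinsics': array([[-0.02693541, -0.9995784 ,  0.01084026, -0.01906609],
       [-0.99025153,  0.02519842, -0.1369925 ,  0.61460852],
       [ 0.13666159, -0.01442454, -0.99051277,  1.27016633],
       [ 0.        ,  0.        ,  0.        ,  1.        ]])}
scene {'fx': 563.9193731036253, 'fy': 563.9193731036253, 'cx': 323.58314177414985, 'cy': 238.81726182919633, 'extrinsics': array([[-0.84847565,  0.52913423, -0.01029749,  0.50236502],
       [ 0.34739395,  0.54216243, -0.76509956, -0.16520698],
       [-0.39925746, -0.65274563, -0.64382965,  1.75271582],
       [ 0.        ,  0.        ,  0.        ,  1.        ]])}
{'t': 0.1, 'joint_positions': array([-1.33058550e+00,  3.00395024e-01,  1.52152716e+00, -4.35190549e-06,
        1.32069699e+00, -6.65944803e-02]), 'joint_velocities': array([-6.34831245e-05, -1.02874134e-03, -6.22185253e-04, -6.60217628e-05,
        1.70591380e-04,  2.29730658e-03]), 'joint_efforts': array([-2.85931688e-03, -5.44382429e+01, -3.62371731e+01, -1.89938100e-04,
        3.05397261e-03, -1.28498939e-05]), 'ee_pos': array([ 0.16605662, -0.52411066,  0.23078585]), 'ee_rot': array([-3.10368996e+00, -4.79886183e-01,  1.46349389e-04]), 'ft_force': array([-0.06922368, -0.19582075,  0.19945089]), 'ft_torque': array([-0.02322757,  0.02928263, -0.0304337 ]), 'gripper_width': 0.0854415450551122} -0.0187
```

View pics/top0.png

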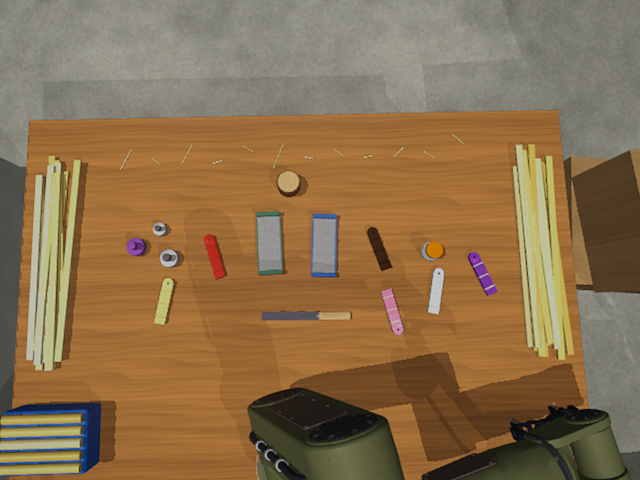

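View pics/scene0.png

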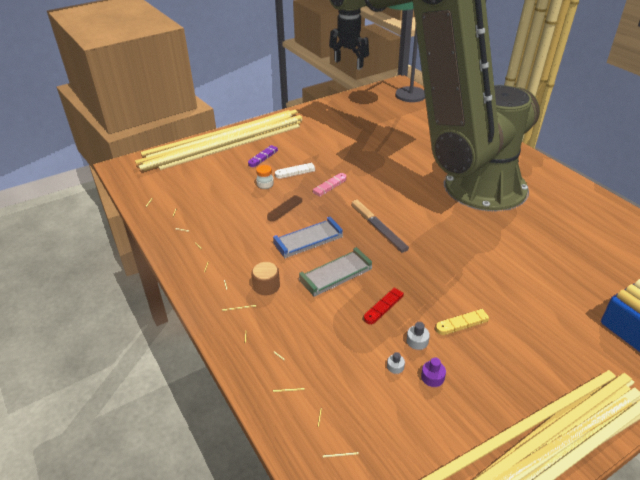

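Top view: candidates for the weight are grey (169,258), grey (159,229) and purple (136,246). White slat is at (436,291), with look-alikes pink (392,311) and purple (482,273). I'll confirm these in a crop and measure.

```bash
cat > h.py <<'E'
import numpy as np,cv2
from rig import *
def unproj(n,u,v,z):
    i=camera_info(n);E=i["extrinsics"];R,t=E[:3,:3],E[:3,3]
    d=R.T@np.array([(u-i["cx"])/i["fx"],(v-i["cy"])/i["fy"],1]);o=-R.T@t
    return (o+d*(z-o[2])/d[2])
def proj(n,p):
    i=camera_info(n);E=i["extrinsics"];c=E[:3,:3]@np.array(p)+E[:3,3]
    return i["fx"]*c[0]/c[2]+i["cx"],i["fy"]*c[1]/c[2]+i["cy"]
def blob(mask,z,box,n="top"):
    x0,y0,x1,y1=box;m=np.zeros_like(mask,np.uint8);m[y0:y1,x0:x1]=mask[y0:y1,x0:x1]
    k,l,st,c=cv2.connectedComponentsWithStats(m)
    j=1+np.argmax(st[1:,4]);ys,xs=np.where(l==j)
    P=np.array([unproj(n,a,b,z)[:2] for a,b in zip(xs,ys)],np.float32)
    r=cv2.minAreaRect(P);w,h=r[1];q=cv2.boxPoints(r)
    e=max((q[1]-q[0],q[2]-q[1]),key=np.linalg.norm)
    a=np.degrees(np.arctan2(e[1],e[0]))%180
    return np.round(r[0],4),np.round(P.mean(0),4),round(float(a),1),np.round(r[1],4),len(xs)
E
python3 - <<'E'
from h import *
im=cv2.imread("pics/top0.png");hsv=cv2.cvtColor(im,cv2.COLOR_BGR2HSV);H,S,V=[hsv[:,:,k].astype(int) for k in range(3)]
cv2.imwrite("pics/crop0.png",cv2.resize(im[160:345,110:510],None,fx=2,fy=2,interpolation=cv2.INTER_CUBIC))
cv2.imwrite("pics/crop1.png",cv2.resize(im[215:275,120:190],None,fx=8,fy=8,interpolation=cv2.INTER_CUBIC))
for p in [(164,300),(215,257),(436,291),(378,248),(269,243),(324,245),(169,258)]: print(p,hsv[p[1],p[0]],np.round(unproj("top",*p,0.01),3))
for n,m,b in [("nat",(H>22)&(H<36)&(S>90)&(V>120),(145,270,185,332)),("red",((H<6)|(H>174))&(S>190)&(V>90),(195,225,235,285)),
 ("white",(S<60)&(V>130),(422,263,450,320)),("dark",V<75,(362,220,396,275))]: print(n,*blob(m,0.010,b))
for n,b in [("green",(250,205,290,282)),("blue",(305,205,345,284))]: print(n,*blob((S<50)&(V>80),0.016,b))
E
```

```text
(164, 300) [ 30 102 192] [0.455 0.384 0.01 ]
(215, 257) [  3 210 169] [0.573 0.241 0.01 ]
(436, 291) [100   4 195] [ 0.46  -0.388  0.01 ]
(378, 248) [ 11 160  62] [ 0.587 -0.228  0.01 ]
(269, 243) [  0   3 150] [0.61  0.085 0.01 ]
(324, 245) [150   2 150] [ 0.6   -0.073  0.01 ]
(169, 258) [ 2 58 66] [0.574 0.372 0.01 ]
nat [0.4539 0.385 ] [0.4509 0.3851] 168.1 [0.0318 0.1298] 462
red [0.5771 0.2436] [0.5747 0.2429] 16.2 [0.1276 0.0298] 444
white [ 0.4615 -0.3884] [ 0.4598 -0.3878] 168.3 [0.0322 0.1307] 508
dark [ 0.5873 -0.229 ] [ 0.5854 -0.2296] 19.3 [0.1276 0.0318] 453Traceback (most recent call last):
  File "<stdin>", line 8, in <module>
  File "h.py", line 14, in blob
    P=np.array([unproj(n,a,b,z)[:2] for a,b in zip(xs,ys)],np.float32)
                ~~~~~~^^^^^^^^^
  File "h.py", line 4, in unproj
    i=camera_info(n);E=i["extrinsics"];R,t=E[:3,:3],E[:3,3]
ValueError: time passes only in moves, steps and waits
```

View pics/crop0.png

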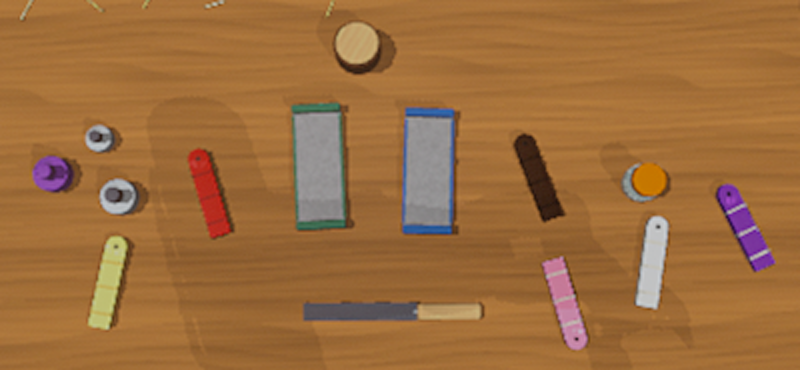

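View pics/crop1.png

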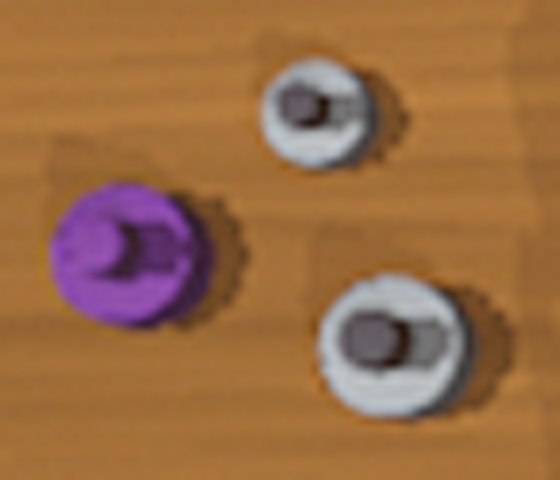

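Confirmed: the larger grey one at (169,258) is the weight (disc ~50 mm, the other ~38 mm); plain white slat at (436,291), while pink and purple ones have bands and are look-alikes. Now the cradles and the weight's position.

```bash
sed -i 's/^from rig import \*/from rig import *\n_ci=camera_info\n_c={}\ndef camera_info(n):\n    if n not in _c:_c[n]=_ci(n)\n    return _c[n]/' h.py
cat > go.py <<'E'
# go.py x y z yaw(deg): remaining shift in tool axes (now / after the spin), cm and deg
import sys;from rig import get_state
import numpy as np;from scipy.spatial.transform import Rotation as Rt
s=get_state();R=Rt.from_rotvec(s["ee_rot"]).as_matrix();p=s["ee_pos"]
yaw=np.degrees(np.arctan2(R[1,0],R[0,0]))
print("t %.2f"%s["t"],"p",np.round(p,4),"yaw %.1f"%yaw,"tilt %.3f"%np.arccos(-R[2,2]),"w %.4f"%s["gripper_width"],"F",np.round(s["ft_force"],1),"j6 %.2f"%s["joint_positions"][5])
if len(sys.argv)>4:
    x,y,z,a=map(float,sys.argv[1:5]);d=np.array([x,y,z])-p
    sp=-(a-yaw) 
    if abs(sp)>180: sp-=360*np.sign(sp)
    R2=R@Rt.from_euler("z",sp,degrees=True).as_matrix()
    print("spin %.1f now"%sp,np.round(R.T@d*100,2),"after spin",np.round(R2.T@d*100,2))
E
python3 - <<'E'
from h import *
im=cv2.imread("pics/top0.png");hsv=cv2.cvtColor(im,cv2.COLOR_BGR2HSV);H,S,V=[hsv[:,:,k].astype(int) for k in range(3)]
for n,b,h in [("green",(250,205,290,282),(60,90)),("blue",(305,205,345,284),(105,120))]:
    print(n,*blob((S<50)&(V>80),0.016,b)); print(n,"all",*blob((((H>h[0])&(H<h[1])&(S>80))|((S<50)&(V>80))),0.02,b))
print(unproj("top",169.25,258.1,.028),unproj("top",166.5,257.1,.056))
print(unproj("scene",418,339,.028),"pot",unproj("top",434,250,.06),"stump",unproj("top",289,183,.056),"file",unproj("top",306,316,.009))
for p in [(.577,.2436,.01),(.587,-.229,.01),(.4615,-.3884,.01),(.454,.385,.01)]: print(proj("scene",p))
E
python3 go.py .586 -.229 .10 19.3
```

```text
green [0.6104 0.084 ] [0.6099 0.0853] 0.6 [0.1573 0.0683] 1224
green all [0.6098 0.0845] [0.6087 0.0849] 1.4 [0.1787 0.0688] 1419
blue [ 0.5997 -0.0714] [ 0.5995 -0.0713] 177.4 [0.0694 0.1571] 1168
blue all [ 0.5996 -0.0709] [ 0.5989 -0.0712] 178.0 [0.0716 0.1791] 1488
[0.57176093 0.36589564 0.028     ] [0.57180888 0.36536676 0.056     ]
[0.58246039 0.38161067 0.028     ] pot [ 0.57204521 -0.37569575  0.06      ] stump [0.77377076 0.0228936  0.056     ] file [ 0.39953815 -0.0157465   0.009     ]
(np.float64(382.42666406569316), np.float64(305.17075431398064))
(np.float64(283.88223514325625), np.float64(207.2191224560454))
(np.float64(294.12987956000006), np.float64(169.51751164926083))
(np.float64(461.27653728106577), np.float64(321.9179110751575))
t 0.10 p [ 0.1661 -0.5241  0.2308] yaw 17.6 tilt 0.001 w 0.0854 F [-0.1 -0.2  0.2] j6 -0.07
spin -1.7 now [ 48.95 -15.44  13.1 ] after spin [ 49.39 -13.96  13.1 ]
```

```bash
python3 -m pendant '[{"dx":4.7,"dy":-1.35,"dz":0.5,"spin":-1.7,"jaw":0.3},{"dx":4.7,"dy":-1.35,"dz":0.5,"spin":0,"jaw":0.3},{"dx":4.7,"dy":-1.35,"dz":0.5,"spin":0,"jaw":0.3},{"dx":4.7,"dy":-1.35,"dz":0.5,"spin":0,"jaw":0.3},{"dx":4.7,"dy":-1.35,"dz":0.5,"spin":0,"jaw":0.3}]' 30
python3 -m pendant '[{"dx":4.7,"dy":-1.35,"dz":1,"spin":0,"jaw":0.3},{"dx":4.7,"dy":-1.35,"dz":1,"spin":0,"jaw":0.3},{"dx":4.7,"dy":-1.35,"dz":1,"spin":0,"jaw":0.3},{"dx":4.7,"dy":-1.35,"dz":1,"spin":0,"jaw":0.3}]'
python3 go.py .586 -.229 .10 19.3
```

```text
t: 0.6
ee_pos: [0.3673, -0.3829, 0.2039]
ee_rot: [-3.097, -0.513, 0.002]
ft_force: [0.9, -1.1, -0.3]
gripper_width: 0.0559
t: 1.0
ee_pos: [0.5273, -0.2694, 0.164]
ee_rot: [-3.098, -0.513, 0.002]
ft_force: [0.2, -1.5, 0.8]
gripper_width: 0.0557
t 1.00 p [ 0.5273 -0.2694  0.164 ] yaw 18.8 tilt 0.002 w 0.0557 F [ 0.2 -1.5  0.8] j6 0.71
spin -0.5 now [ 6.87 -1.92  6.4 ] after spin [ 6.89 -1.86  6.4 ]
```

```bash
python3 -m pendant '[{"dx":3.5,"dy":-1,"dz":3.2,"spin":-0.5,"jaw":0.3},{"dx":3.2,"dy":-0.9,"dz":3,"spin":0,"jaw":0.3},{"dx":0,"dy":0,"dz":0,"spin":0,"jaw":0.3}]'
python3 go.py .586 -.229 .03 19.3
```

```text
t: 1.3
ee_pos: [0.589, -0.2231, 0.0975]
ee_rot: [-3.092, -0.535, 0.005]
ft_force: [-0.3, -0.5, 0.9]
gripper_width: 0.0555
t 1.30 p [ 0.589  -0.2231  0.0975] yaw 19.6 tilt 0.005 w 0.0555 F [-0.3 -0.5  0.9] j6 0.81
spin 0.3 now [-0.46  0.48  6.75] after spin [-0.46  0.48  6.75]
```

```bash
python3 -m pendant '[{"dx":-0.4,"dy":0.4,"dz":3.5,"spin":0,"jaw":0.3},{"dx":0,"dy":0,"dz":2.8,"spin":0,"jaw":0.3},{"dx":0,"dy":0,"dz":0,"spin":0,"jaw":0.3},{"dx":0,"dy":0,"dz":0,"spin":0,"jaw":0.3}]'
python3 go.py .586 -.229 .002 19.3
python3 - <<'E'
from h import *
a=camera("scene");b=camera("top")
A=cv2.resize(a[130:280,200:350],(400,400),interpolation=2);B=cv2.resize(b[190:310,330:450],(400,400),interpolation=2)
cv2.imwrite("pics/d1.png",np.hstack([A,B])[:,:,::-1])
E
```

```text
t: 1.7
ee_pos: [0.5864, -0.2282, 0.0335]
ee_rot: [-3.092, -0.537, 0.005]
ft_force: [-1.2, -0.4, -1.1]
gripper_width: 0.0555
t 1.70 p [ 0.5864 -0.2282  0.0335] yaw 19.7 tilt 0.005 w 0.0555 F [-1.2 -0.4 -1.1] j6 0.80
spin 0.4 now [-0.06  0.07  3.15] after spin [-0.06  0.07  3.15]
```

View pics/d1.png

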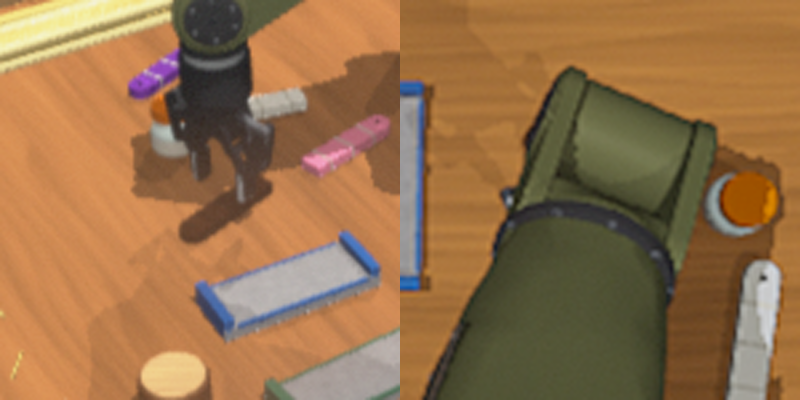

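Scene crop: the fingers (at about (195,170) and (245,195) of the crop) straddle the dark slat (220,210), in its middle. Top view is blocked by the arm. Going down and gripping.

```bash
python3 -m pendant '[{"dx":0,"dy":0,"dz":2,"spin":0.4,"jaw":0.3},{"dx":0,"dy":0,"dz":0.8,"spin":0,"jaw":0.3},{"dx":0,"dy":0,"dz":0.2,"spin":0,"jaw":0.3},{"dx":0,"dy":0,"dz":0,"spin":0,"jaw":0.3}]' 30
python3 go.py .586 -.229 .002 19.3
python3 -m pendant '[{"dx":0,"dy":0,"dz":0,"spin":0,"jaw":-1},{"dx":0,"dy":0,"dz":0,"spin":0,"jaw":-1},{"dx":0,"dy":0,"dz":0,"spin":0,"jaw":-1},{"dx":0,"dy":0,"dz":0,"spin":0,"jaw":-1}]' 30
python3 go.py .5997 -.0712 .07 -2.2
```

```text
t: 2.2
ee_pos: [0.5889, -0.2298, 0.0094]
ee_rot: [3.095, 0.526, 0.007]
ft_force: [0.4, 0.2, 0.9]
gripper_width: 0.0556
t 2.20 p [ 0.5889 -0.2298  0.0094] yaw 19.3 tilt 0.005 w 0.0556 F [0.4 0.2 0.9] j6 0.80
spin -0.0 now [-0.25 -0.18  0.74] after spin [-0.25 -0.18  0.74]
t: 2.6
ee_pos: [0.5898, -0.2303, 0.012]
ee_rot: [3.093, 0.526, 0.011]
ft_force: [-0.2, -0.5, -1.5]
gripper_width: 0.0284
t 2.60 p [ 0.5898 -0.2303  0.012 ] yaw 19.3 tilt 0.008 w 0.0284 F [-0.2 -0.5 -1.5] j6 0.80
spin 21.5 now [  6.23 -14.66  -5.83] after spin [  0.42 -15.92  -5.83]
```

```bash
python3 -m pendant '[{"dx":0,"dy":0,"dz":0,"spin":0,"jaw":-1}]';python3 -m pendant '[{"dx":0,"dy":0,"dz":0,"spin":0,"jaw":-1}]'
python3 - <<'E'
from h import *
a=camera("scene")
cv2.imwrite("pics/d2.png",cv2.resize(a[160:240,240:340],(800,600),interpolation=2)[:,:,::-1])
E
```

```text
t: 2.7
ee_pos: [0.5898, -0.2303, 0.0121]
ee_rot: [3.093, 0.526, 0.011]
ft_force: [0.8, 0.3, -0.6]
gripper_width: 0.0285
t: 2.8
ee_pos: [0.5898, -0.2302, 0.012]
ee_rot: [3.093, 0.526, 0.011]
ft_force: [0.1, -0.0, 0.2]
gripper_width: 0.0284
```

View pics/d2.png

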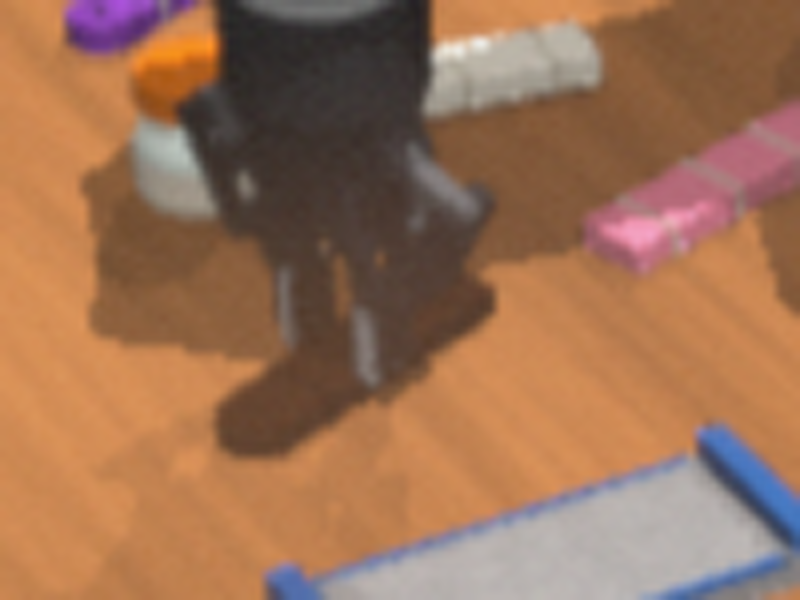

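```bash
python3 -m pendant '[{"dx":0,"dy":0,"dz":-1.5,"spin":0,"jaw":-1},{"dx":0,"dy":0,"dz":-2.5,"spin":7,"jaw":-1},{"dx":0,"dy":0,"dz":-2,"spin":7.2,"jaw":-1},{"dx":0,"dy":0,"dz":-1,"spin":7.2,"jaw":-1},{"dx":0,"dy":-1,"dz":0,"spin":0,"jaw":-1}]'
python3 go.py .6025 -.0712 .07 -2.2
```

```text
t: 3.35
ee_pos: [0.5898, -0.2206, 0.0884]
ee_rot: [3.138, -0.079, 0.013]
ft_force: [0.4, 0.0, -0.3]
gripper_width: 0.0287
t 3.35 p [ 0.5898 -0.2206  0.0884] yaw -2.9 tilt 0.009 w 0.0287 F [ 0.4  0.  -0.3] j6 1.20
spin -0.7 now [  0.5  -14.99   1.8 ] after spin [  0.68 -14.98   1.8 ]
```

```bash
python3 -m pendant '[{"dx":0.2,"dy":-4,"dz":0,"spin":-0.7,"jaw":-1},{"dx":0.2,"dy":-4,"dz":0,"spin":0,"jaw":-1},{"dx":0.2,"dy":-3.5,"dz":0,"spin":0,"jaw":-1},{"dx":0.1,"dy":-2,"dz":0.5,"spin":0,"jaw":-1},{"dx":0,"dy":0,"dz":0.5,"spin":0,"jaw":-1}]'
python3 go.py .6025 -.0712 .032 -2.2
python3 - <<'E'
from h import *
a=camera("scene")
cv2.imwrite("pics/d3.png",cv2.resize(a[160:280,230:390],(800,600),interpolation=2)[:,:,::-1])
E
```

```text
t: 3.85
ee_pos: [0.6016, -0.0779, 0.0794]
ee_rot: [3.138, -0.028, 0.016]
ft_force: [-0.5, 0.1, -0.7]
gripper_width: 0.0282
t 3.85 p [ 0.6016 -0.0779  0.0794] yaw -1.0 tilt 0.011 w 0.0282 F [-0.5  0.1 -0.7] j6 1.40
spin 1.2 now [ 0.03 -0.69  4.74] after spin [ 0.01 -0.69  4.74]
```

View pics/d3.png

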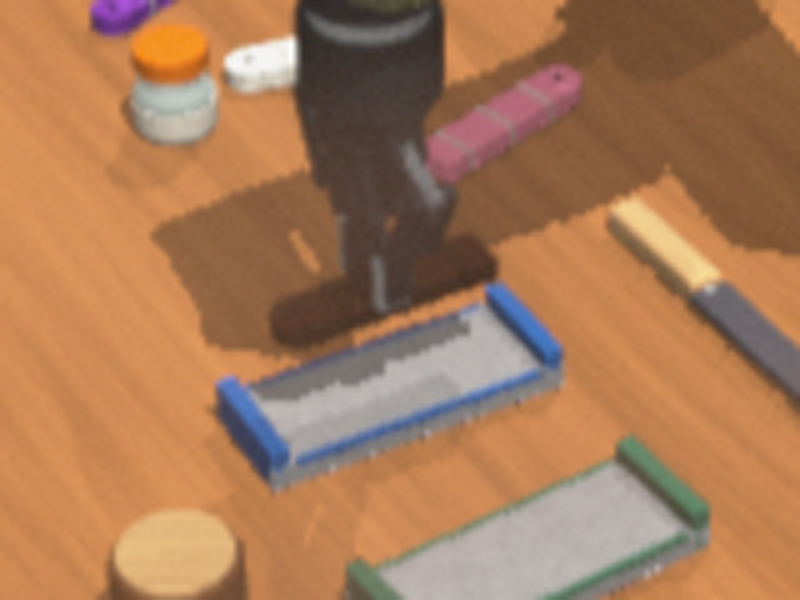

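The dark slat is held level and crosswise centred in the fingers, just above the blue cradle. Lowering.

```bash
python3 -m pendant '[{"dx":0,"dy":-0.7,"dz":1.5,"spin":1.2,"jaw":-1},{"dx":0,"dy":0,"dz":2,"spin":0,"jaw":-1},{"dx":0,"dy":0,"dz":0.5,"spin":0,"jaw":-1},{"dx":0,"dy":0,"dz":0,"spin":0,"jaw":-1}]'
python3 go.py .6025 -.0712 .0285 -2.2
```

```text
t: 4.3
ee_pos: [0.601, -0.0733, 0.035]
ee_rot: [3.138, -0.064, 0.012]
ft_force: [0.5, -0.3, -0.6]
gripper_width: 0.0286
t 4.30 p [ 0.601  -0.0733  0.035 ] yaw -2.3 tilt 0.008 w 0.0286 F [ 0.5 -0.3 -0.6] j6 1.43
spin -0.1 now [ 0.14 -0.22  0.65] after spin [ 0.14 -0.22  0.65]
```

```bash
python3 -m pendant '[{"dx":0.1,"dy":-0.2,"dz":0.4,"spin":0,"jaw":-1},{"dx":0,"dy":0,"dz":0.2,"spin":0,"jaw":-1},{"dx":0,"dy":0,"dz":0.1,"spin":0,"jaw":-1}]'
python3 go.py .6025 -.0712 .0285 -2.2
```

```text
t: 4.6
ee_pos: [0.6026, -0.0721, 0.0284]
ee_rot: [3.138, -0.066, 0.014]
ft_force: [-0.7, -0.2, -0.1]
gripper_width: 0.0285
t 4.60 p [ 0.6026 -0.0721  0.0284] yaw -2.4 tilt 0.010 w 0.0285 F [-0.7 -0.2 -0.1] j6 1.44
spin -0.2 now [-0.01 -0.09 -0.01] after spin [-0.01 -0.09 -0.01]
```

```bash
for i in 1; do python3 -m pendant '[{"dx":0,"dy":0,"dz":0.15,"spin":0,"jaw":-1}]';python3 -m pendant '[{"dx":0,"dy":0,"dz":0.1,"spin":0,"jaw":-1}]'; python3 -m pendant '[{"dx":0,"dy":0,"dz":0.1,"spin":0,"jaw":-1}]'; done
```

```text
t: 4.7
ee_pos: [0.6028, -0.0722, 0.0272]
ee_rot: [3.138, -0.066, 0.015]
ft_force: [-0.5, 0.2, 5.5]
gripper_width: 0.0281
t: 4.8
ee_pos: [0.6029, -0.0722, 0.0271]
ee_rot: [3.138, -0.066, 0.016]
ft_force: [-9.9, 2.1, 15.3]
gripper_width: 0.0286
t: 4.9
ee_pos: [0.6029, -0.0722, 0.0271]
ee_rot: [3.138, -0.066, 0.016]
ft_force: [-7.7, 1.3, 12.6]
gripper_width: 0.0281
```

```bash
python3 -m pendant '[{"dx":0,"dy":0,"dz":0,"spin":0,"jaw":0.2},{"dx":0,"dy":0,"dz":0,"spin":0,"jaw":0.2},{"dx":0,"dy":0,"dz":0,"spin":0,"jaw":0.3}]'
python3 -m pendant '[{"dx":0,"dy":0,"dz":-2,"spin":0,"jaw":0.3},{"dx":0,"dy":0,"dz":-4,"spin":0,"jaw":0.3},{"dx":0,"dy":-4,"dz":-2,"spin":-6,"jaw":0.3},{"dx":0,"dy":-4.5,"dz":0,"spin":-6,"jaw":0.3},{"dx":0,"dy":-4.5,"dz":0,"spin":-6,"jaw":0.3}]'
python3 go.py .577 .2433 .06 16.2
```

```text
t: 5.2
ee_pos: [0.6034, -0.0723, 0.0279]
ee_rot: [3.137, -0.066, 0.018]
ft_force: [-0.1, -1.5, 0.1]
gripper_width: 0.0554
t: 5.7
ee_pos: [0.5942, 0.056, 0.11]
ee_rot: [3.108, 0.427, 0.018]
ft_force: [0.3, 0.5, -0.8]
gripper_width: 0.0554
t 5.70 p [0.5942 0.056  0.11  ] yaw 15.7 tilt 0.012 w 0.0554 F [ 0.3  0.5 -0.8] j6 1.33
spin -0.5 now [  3.34 -18.53   4.92] after spin [  3.52 -18.49   4.92]
```

```bash
python3 -m pendant '[{"dx":0.9,"dy":-4.5,"dz":0,"spin":-0.5,"jaw":0.3},{"dx":0.9,"dy":-4.5,"dz":0,"spin":0,"jaw":0.3},{"dx":0.9,"dy":-4.5,"dz":1,"spin":0,"jaw":0.3},{"dx":0.8,"dy":-3.8,"dz":2,"spin":0,"jaw":0.3},{"dx":0,"dy":0,"dz":1,"spin":0,"jaw":0.3}]'
python3 go.py .577 .2433 .03 16.2
python3 - <<'E'
from h import *
im=camera("top")[:,:,::-1].copy();cv2.imwrite("pics/top1.png",im)
E
```

```text
t: 6.2
ee_pos: [0.5787, 0.2438, 0.0709]
ee_rot: [3.105, 0.454, 0.027]
ft_force: [-0.1, -0.8, -0.3]
gripper_width: 0.0557
t 6.20 p [0.5787 0.2438 0.0709] yaw 16.6 tilt 0.018 w 0.0557 F [-0.1 -0.8 -0.3] j6 1.63
spin 0.4 now [-0.24 -0.02  4.09] after spin [-0.24 -0.02  4.09]
```

View pics/top1.png

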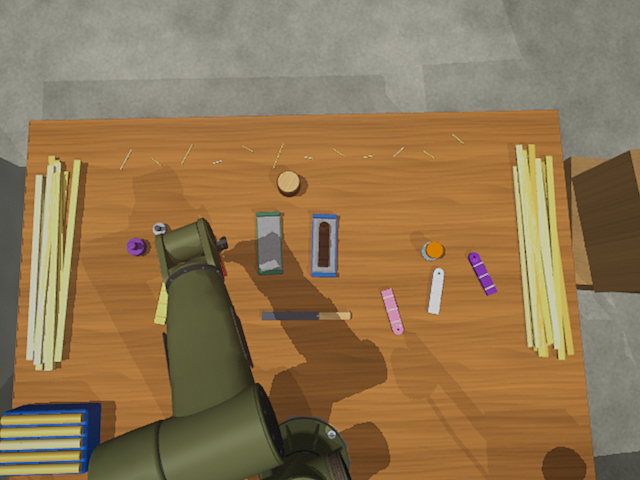

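The dark slat lies centred in the blue cradle at (324,244). Now the red grasp.

```bash
python3 -m pendant '[{"dx":-0.2,"dy":0,"dz":2.5,"spin":0.4,"jaw":0.3},{"dx":0,"dy":0,"dz":2.5,"spin":0,"jaw":0.3},{"dx":0,"dy":0,"dz":1,"spin":0,"jaw":0.3},{"dx":0,"dy":0,"dz":0.3,"spin":0,"jaw":0.3}]'
python3 go.py .577 .2433 .009 16.2
```

```text
t: 6.65
ee_pos: [0.5794, 0.2385, 0.0064]
ee_rot: [3.106, 0.439, 0.028]
ft_force: [-0.7, 0.4, 1.0]
gripper_width: 0.0554
t 6.65 p [0.5794 0.2385 0.0064] yaw 16.1 tilt 0.019 w 0.0554 F [-0.7  0.4  1. ] j6 1.63
spin -0.1 now [-0.09 -0.52 -0.26] after spin [-0.09 -0.52 -0.26]
```

```bash
python3 -m pendant '[{"dx":0,"dy":-0.5,"dz":-0.2,"spin":0,"jaw":0.3},{"dx":0,"dy":0,"dz":0,"spin":0,"jaw":-1},{"dx":0,"dy":0,"dz":0,"spin":0,"jaw":-1},{"dx":0,"dy":0,"dz":0,"spin":0,"jaw":-1},{"dx":0,"dy":0,"dz":0,"spin":0,"jaw":-1}]' 30
python3 go.py .577 .2433 .009 16.2
python3 -m pendant '[{"dx":0,"dy":0,"dz":-1.5,"spin":0,"jaw":-1},{"dx":0,"dy":0,"dz":-2.5,"spin":7,"jaw":-1},{"dx":0,"dy":0,"dz":-2.5,"spin":7,"jaw":-1},{"dx":0,"dy":1,"dz":-1,"spin":1,"jaw":-1}]'
python3 go.py .610 .0845 .07 1
```

```text
t: 7.15
ee_pos: [0.5798, 0.2432, 0.0125]
ee_rot: [3.107, 0.437, 0.036]
ft_force: [-0.1, 0.0, 0.4]
gripper_width: 0.0282
t 7.15 p [0.5798 0.2432 0.0125] yaw 16.0 tilt 0.023 w 0.0282 F [-0.1  0.   0.4] j6 1.64
spin -0.2 now [-0.27 -0.09  0.34] after spin [-0.27 -0.09  0.34]
t: 7.55
ee_pos: [0.5776, 0.2335, 0.0917]
ee_rot: [3.141, 0.016, 0.034]
ft_force: [0.6, -0.6, -1.1]
gripper_width: 0.0283
t 7.55 p [0.5776 0.2335 0.0917] yaw 0.6 tilt 0.021 w 0.0283 F [ 0.6 -0.6 -1.1] j6 1.89
spin -0.4 now [ 3.03 14.93  2.24] after spin [ 2.93 14.95  2.24]
```

```bash
python3 -m pendant '[{"dx":1,"dy":4.5,"dz":0,"spin":-0.4,"jaw":-1},{"dx":1,"dy":4.5,"dz":0,"spin":0,"jaw":-1},{"dx":1,"dy":4,"dz":1,"spin":0,"jaw":-1},{"dx":0.1,"dy":1,"dz":1,"spin":0,"jaw":-1},{"dx":0,"dy":0,"dz":1,"spin":0,"jaw":-1}]'
python3 go.py .6127 .0845 .029 1
```

```text
t: 8.05
ee_pos: [0.614, 0.0867, 0.0674]
ee_rot: [3.141, 0.05, 0.047]
ft_force: [-0.9, -0.1, -0.4]
gripper_width: 0.0285
t 8.05 p [0.614  0.0867 0.0674] yaw 1.8 tilt 0.030 w 0.0285 F [-0.9 -0.1 -0.4] j6 1.62
spin 0.8 now [-0.25  0.21  3.84] after spin [-0.25  0.21  3.84]
```

```bash
python3 -m pendant '[{"dx":-0.2,"dy":0.2,"dz":2,"spin":0.8,"jaw":-1},{"dx":0,"dy":0,"dz":1.2,"spin":0,"jaw":-1},{"dx":0,"dy":0,"dz":0.4,"spin":0,"jaw":-1}]'
python3 go.py .6127 .0845 .0285 1
```

```text
t: 8.35
ee_pos: [0.612, 0.0862, 0.0287]
ee_rot: [-3.141, -0.035, -0.044]
ft_force: [0.5, 0.4, -0.8]
gripper_width: 0.0282
t 8.35 p [0.612  0.0862 0.0287] yaw 1.3 tilt 0.028 w 0.0282 F [ 0.5  0.4 -0.8] j6 1.63
spin 0.3 now [0.07 0.17 0.02] after spin [0.07 0.17 0.02]
```

```bash
python3 -m pendant '[{"dx":0.1,"dy":0.15,"dz":0.15,"spin":0,"jaw":-1}]';python3 -m pendant '[{"dx":0,"dy":0,"dz":0.1,"spin":0,"jaw":-1}]'
```

```text
t: 8.45
ee_pos: [0.6126, 0.0858, 0.0269]
ee_rot: [-3.141, -0.038, -0.042]
ft_force: [-11.6, 4.9, 19.5]
gripper_width: 0.0283
t: 8.55
ee_pos: [0.6129, 0.0861, 0.0269]
ee_rot: [3.141, 0.041, 0.043]
ft_force: [-6.4, -6.2, 14.8]
gripper_width: 0.0282
```

```bash
python3 -m pendant '[{"dx":0,"dy":0,"dz":0,"spin":0,"jaw":0.2},{"dx":0,"dy":0,"dz":0,"spin":0,"jaw":0.3},{"dx":0,"dy":0,"dz":-2,"spin":0,"jaw":0.3},{"dx":0,"dy":0,"dz":-4,"spin":0,"jaw":0.3},{"dx":0,"dy":0,"dz":-3,"spin":6,"jaw":0.3}]'
python3 go.py .454 .385 .10 -10.5
```

```text
t: 9.05
ee_pos: [0.6093, 0.0879, 0.1173]
ee_rot: [-3.138, 0.118, -0.035]
ft_force: [0.6, -0.7, 0.6]
gripper_width: 0.0557
t 9.05 p [0.6093 0.0879 0.1173] yaw -4.3 tilt 0.022 w 0.0557 F [ 0.6 -0.7  0.6] j6 1.73
spin 6.2 now [-17.75 -28.46   1.39] after spin [-20.72 -26.38   1.39]
```

```bash
python3 -m pendant '[{"dx":-2.4,"dy":-4,"dz":0,"spin":3,"jaw":0.3},{"dx":-2.7,"dy":-3.9,"dz":0,"spin":3,"jaw":0.3},{"dx":-2.9,"dy":-3.7,"dz":0,"spin":0,"jaw":0.3},{"dx":-2.9,"dy":-3.7,"dz":0,"spin":0,"jaw":0.3},{"dx":-2.9,"dy":-3.7,"dz":0,"spin":0,"jaw":0.3}]'
python3 go.py .454 .385 .10 -10.5
```

```text
t: 9.55
ee_pos: [0.5034, 0.3009, 0.1225]
ee_rot: [-3.12, 0.304, -0.056]
ft_force: [1.3, 0.5, 0.7]
gripper_width: 0.0552
t 9.55 p [0.5034 0.3009 0.1225] yaw -11.1 tilt 0.036 w 0.0552 F [1.3 0.5 0.7] j6 2.25
spin -0.6 now [-6.55 -7.28  2.09] after spin [-6.47 -7.35  2.09]
```

```bash
python3 -m pendant '[{"dx":-2.2,"dy":-2.5,"dz":0.5,"spin":0,"jaw":0.3},{"dx":-2.2,"dy":-2.4,"dz":1.5,"spin":0,"jaw":0.3},{"dx":-1.7,"dy":-1.8,"dz":1.5,"spin":0,"jaw":0.3},{"dx":0,"dy":0,"dz":1.5,"spin":0,"jaw":0.3},{"dx":0,"dy":0,"dz":1,"spin":0,"jaw":0.3}]'
python3 go.py .454 .385 .01 -11.5
```

```text
t: 10.05
ee_pos: [0.4539, 0.3888, 0.0628]
ee_rot: [-3.115, 0.288, -0.064]
ft_force: [-0.4, -0.9, -0.0]
gripper_width: 0.0553
t 10.05 p [0.4539 0.3888 0.0628] yaw -10.6 tilt 0.043 w 0.0553 F [-0.4 -0.9 -0. ] j6 2.42
spin 0.9 now [-0.13  0.46  5.27] after spin [-0.12  0.46  5.27]
```

```bash
sed -i 's/"tilt %.3f"%np.arccos(-R\[2,2\])/"lean xy(world)",np.round(R[:2,2],3),"pitch-of-x %.3f roll-of-y %.3f"%(R[2,0],R[2,1])/' go.py
python3 -m pendant '[{"dx":0,"dy":0.4,"dz":2,"spin":0.9,"jaw":0.3},{"dx":0,"dy":0,"dz":2,"spin":0,"jaw":0.3},{"dx":0,"dy":0,"dz":0.6,"spin":0,"jaw":0.3}]'
python3 go.py .454 .385 .01 -11.5
```

```text
t: 10.35
ee_pos: [0.4567, 0.3837, 0.0151]
ee_rot: [-3.112, 0.315, -0.065]
ft_force: [-0.4, -0.4, 0.2]
gripper_width: 0.0555
t 10.35 p [0.4567 0.3837 0.0151] yaw -11.6 lean xy(world) [0.043 0.009] pitch-of-x 0.040 roll-of-y -0.017 w 0.0555 F [-0.4 -0.4  0.2] j6 2.43
spin -0.1 now [-0.31 -0.07  0.5 ] after spin [-0.31 -0.07  0.5 ]
```

```bash
python3 -m pendant '[{"dx":-0.3,"dy":0,"dz":0.6,"spin":0,"jaw":0.3},{"dx":0,"dy":0,"dz":0,"spin":0,"jaw":-1},{"dx":0,"dy":0,"dz":0,"spin":0,"jaw":-1},{"dx":0,"dy":0,"dz":0,"spin":0,"jaw":-1},{"dx":0,"dy":0,"dz":0,"spin":0,"jaw":-1}]' 30
python3 go.py .454 .385 .01 -11.5
python3 -m pendant '[{"dx":0,"dy":0,"dz":-1.5,"spin":0,"jaw":-1},{"dx":0,"dy":0,"dz":-2.5,"spin":0,"jaw":-1},{"dx":0,"dy":0,"dz":-3,"spin":0,"jaw":-1},{"dx":0,"dy":0,"dz":-3,"spin":0,"jaw":-1}]'
python3 go.py .5997 -.0712 .10 -2.2
```

```text
t: 10.85
ee_pos: [0.4557, 0.3838, 0.0109]
ee_rot: [-3.11, 0.318, -0.068]
ft_force: [0.4, -0.3, -0.3]
gripper_width: 0.0283
t 10.85 p [0.4557 0.3838 0.0109] yaw -11.7 lean xy(world) [0.045 0.011] pitch-of-x 0.042 roll-of-y -0.019 w 0.0283 F [ 0.4 -0.3 -0.3] j6 2.44
spin -0.2 now [-0.2  -0.08  0.09] after spin [-0.2  -0.08  0.09]
t: 11.25
ee_pos: [0.4498, 0.3818, 0.1139]
ee_rot: [-3.113, 0.318, -0.062]
ft_force: [0.3, 0.3, -0.4]
gripper_width: 0.029
t 11.25 p [0.4498 0.3818 0.1139] yaw -11.7 lean xy(world) [0.041 0.007] pitch-of-x 0.038 roll-of-y -0.015 w 0.0290 F [ 0.3  0.3 -0.4] j6 2.43
spin -9.5 now [23.78 41.36  1.67] after spin [16.65 44.71  1.67]
```

```bash
python3 -m pendant '[{"dx":2.3,"dy":4.1,"dz":0,"spin":-4.7,"jaw":-1},{"dx":2,"dy":4.2,"dz":0,"spin":-4.8,"jaw":-1},{"dx":1.6,"dy":4.4,"dz":0,"spin":0,"jaw":-1},{"dx":1.6,"dy":4.4,"dz":0,"spin":0,"jaw":-1},{"dx":1.6,"dy":4.4,"dz":0,"spin":0,"jaw":-1}]'
python3 go.py .6015 -.0712 .10 -2.2
```

```text
t: 11.75
ee_pos: [0.5254, 0.1588, 0.1277]
ee_rot: [-3.124, 0.034, -0.086]
ft_force: [1.2, -0.1, -0.3]
gripper_width: 0.0289
t 11.75 p [0.5254 0.1588 0.1277] yaw -1.3 lean xy(world) [0.055 0.016] pitch-of-x 0.055 roll-of-y -0.017 w 0.0289 F [ 1.2 -0.1 -0.3] j6 1.82
spin 0.9 now [ 7.95 22.88  2.82] after spin [ 8.33 22.75  2.82]
```

```bash
P='python3 go.py'; python3 -m pendant '[{"dx":0,"dy":0,"dz":0,"spin":0,"jaw":-1},{"dx":0,"dy":0,"dz":0,"spin":0,"jaw":-1},{"dx":0,"dy":0,"dz":0,"spin":0,"jaw":-1}]'>/dev/null; $P
python3 -m pendant '[{"dx":0,"dy":0,"dz":-4,"spin":0,"jaw":-1},{"dx":0,"dy":0,"dz":-4,"spin":0,"jaw":-1},{"dx":0,"dy":0,"dz":-4,"spin":0,"jaw":-1}]'>/dev/null; $P
python3 -m pendant '[{"dx":0,"dy":0,"dz":1.5,"spin":0,"jaw":-1},{"dx":0,"dy":0,"dz":1.5,"spin":0,"jaw":-1},{"dx":0,"dy":0,"dz":1.5,"spin":0,"jaw":-1},{"dx":0,"dy":0,"dz":1.5,"spin":0,"jaw":-1}]'>/dev/null;$P
python3 -m pendant '[{"dx":-4,"dy":0,"dz":0,"spin":0,"jaw":-1},{"dx":-4,"dy":0,"dz":0,"spin":0,"jaw":-1}]'>/dev/null;$P
python3 -m pendant '[{"dx":2,"dy":0,"dz":0,"spin":0,"jaw":-1},{"dx":2,"dy":0,"dz":0,"spin":0,"jaw":-1},{"dx":2,"dy":0,"dz":0,"spin":0,"jaw":-1},{"dx":2,"dy":0,"dz":0,"spin":0,"jaw":-1}]'>/dev/null;$P
```

```text
t 12.05 p [0.5271 0.1541 0.1313] yaw -1.6 lean xy(world) [0.059 0.016] pitch-of-x 0.059 roll-of-y -0.018 w 0.0291 F [-0.  -0.2 -0.2] j6 1.81
t 12.35 p [0.5167 0.155  0.2502] yaw -1.4 lean xy(world) [0.049 0.014] pitch-of-x 0.049 roll-of-y -0.015 w 0.0286 F [ 1.1 -0.5 -0.3] j6 1.82
t 12.75 p [0.5207 0.1607 0.1947] yaw -1.0 lean xy(world) [0.061 0.018] pitch-of-x 0.061 roll-of-y -0.019 w 0.0287 F [-0.   0.5 -1.1] j6 1.82
t 12.95 p [0.4391 0.1626 0.183 ] yaw -1.0 lean xy(world) [0.052 0.015] pitch-of-x 0.052 roll-of-y -0.016 w 0.0287 F [-0.5  0.6 -0. ] j6 1.86
t 13.35 p [0.5103 0.1637 0.1784] yaw -0.5 lean xy(world) [0.037 0.012] pitch-of-x 0.037 roll-of-y -0.013 w 0.0289 F [-0.7  1.  -0.8] j6 1.82
```

```bash
P='python3 go.py'; 
python3 -m pendant '[{"dx":-4,"dy":0,"dz":0,"spin":0,"jaw":-1},{"dx":-4,"dy":0,"dz":0,"spin":0,"jaw":-1}]'>/dev/null;$P
python3 -m pendant '[{"dx":2,"dy":0,"dz":0,"spin":0,"jaw":-1},{"dx":2,"dy":0,"dz":0,"spin":0,"jaw":-1},{"dx":2,"dy":0,"dz":0,"spin":0,"jaw":-1},{"dx":2,"dy":0,"dz":0,"spin":0,"jaw":-1}]'>/dev/null;$P
python3 -m pendant '[{"dx":-4,"dy":0,"dz":0,"spin":0,"jaw":-1},{"dx":-4,"dy":0,"dz":0,"spin":0,"jaw":-1}]'>/dev/null;$P
python3 -m pendant '[{"dx":2,"dy":0,"dz":0,"spin":0,"jaw":-1},{"dx":2,"dy":0,"dz":0,"spin":0,"jaw":-1},{"dx":2,"dy":0,"dz":0,"spin":0,"jaw":-1},{"dx":2,"dy":0,"dz":0,"spin":0,"jaw":-1}]'>/dev/null;$P .6015 -.0712 .10 -2.2
```

```text
t 13.55 p [0.4316 0.1652 0.1697] yaw -0.5 lean xy(world) [0.031 0.01 ] pitch-of-x 0.030 roll-of-y -0.011 w 0.0286 F [-0.4  0.6  0.3] j6 1.87
t 13.95 p [0.5036 0.1668 0.1638] yaw -0.1 lean xy(world) [0.017 0.007] pitch-of-x 0.017 roll-of-y -0.007 w 0.0286 F [-0.5 -0.3  0.1] j6 1.82
t 14.15 p [0.4248 0.1676 0.1568] yaw -0.1 lean xy(world) [0.01  0.005] pitch-of-x 0.010 roll-of-y -0.005 w 0.0288 F [ 0.5  0.5 -0.5] j6 1.87
t 14.55 p [0.4966 0.1696 0.1495] yaw 0.3 lean xy(world) [-0.004  0.001] pitch-of-x -0.004 roll-of-y -0.001 w 0.0285 F [-0.9 -0.  -0.1] j6 1.82
spin 2.5 now [10.4  24.14  4.88] after spin [11.43 23.67  4.88]
```

```bash
python3 -m pendant '[{"dx":1.9,"dy":4,"dz":0,"spin":2.5,"jaw":-1},{"dx":1.9,"dy":3.9,"dz":0.5,"spin":0,"jaw":-1},{"dx":1.9,"dy":3.9,"dz":0.5,"spin":0,"jaw":-1},{"dx":1.9,"dy":3.9,"dz":0.5,"spin":0,"jaw":-1},{"dx":1.9,"dy":3.9,"dz":1,"spin":0,"jaw":-1}]'
python3 go.py .6015 -.0712 .10 -2.2
python3 -m pendant '[{"dx":1.4,"dy":3,"dz":1,"spin":0,"jaw":-1},{"dx":0,"dy":0,"dz":0,"spin":0,"jaw":-1}]'
python3 go.py .6015 -.0712 .05 -2.2
python3 - <<'E'
from h import *
a=camera("scene");b=camera("top")
A=cv2.resize(a[150:270,230:390],(533,400),interpolation=2);B=cv2.resize(b[195:295,285:352],(267,400),interpolation=2)
cv2.imwrite("pics/n1.png",np.hstack([A,B])[:,:,::-1])
E
```

```text
t: 15.05
ee_pos: [0.5866, -0.0276, 0.1154]
ee_rot: [-3.139, 0.044, 0.018]
ft_force: [-0.1, 1.2, -0.7]
gripper_width: 0.0286
t 15.05 p [ 0.5866 -0.0276  0.1154] yaw -1.6 lean xy(world) [-0.011  0.002] pitch-of-x -0.011 roll-of-y -0.002 w 0.0286 F [-0.1  1.2 -0.7] j6 1.49
spin 0.6 now [1.63 4.32 1.52] after spin [1.68 4.3  1.52]
t: 15.25
ee_pos: [0.5993, -0.062, 0.0996]
ee_rot: [-3.139, 0.048, 0.027]
ft_force: [-0.5, -0.1, -0.5]
gripper_width: 0.0288
t 15.25 p [ 0.5993 -0.062   0.0996] yaw -1.7 lean xy(world) [-0.017  0.002] pitch-of-x -0.017 roll-of-y -0.002 w 0.0288 F [-0.5 -0.1 -0.5] j6 1.44
spin 0.5 now [0.33 0.92 4.96] after spin [0.34 0.92 4.96]
```

View pics/n1.png

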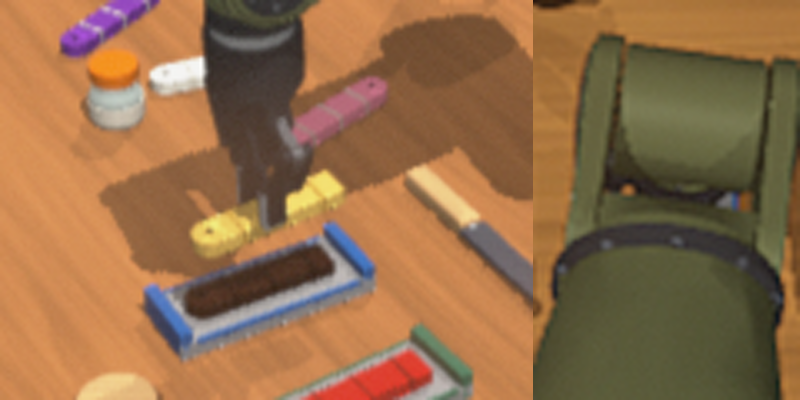

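Scene crop: natural slat held with its rounded end somewhat low, above the dark slat; dark and red lie in their cradles. I measure dark (in top1) so the top slat goes squarely on it.

```bash
python3 - <<'E'
from h import *
im=cv2.imread("pics/top1.png");hsv=cv2.cvtColor(im,cv2.COLOR_BGR2HSV);H,S,V=[hsv[:,:,k].astype(int) for k in range(3)]
print("dark",*blob((V<110)&(S>90)&(H<20),0.027,(312,216,337,274)))
E
```

```text
dark [ 0.6014 -0.0706] [ 0.6008 -0.0707] 176.8 [0.0278 0.1262] 423
```

```bash
python3 -m pendant '[{"dx":0.3,"dy":0.8,"dz":1.5,"spin":0.5,"jaw":-1},{"dx":0.1,"dy":0.1,"dz":1.5,"spin":0,"jaw":-1},{"dx":0,"dy":0,"dz":1.2,"spin":0,"jaw":-1},{"dx":0,"dy":0,"dz":0.3,"spin":0,"jaw":-1}]'
python3 go.py .603 -.0706 .043 -2.5
```

```text
t: 15.75
ee_pos: [0.6011, -0.0647, 0.0514]
ee_rot: [-3.138, 0.052, 0.027]
ft_force: [0.7, 0.2, -0.9]
gripper_width: 0.0292
t 15.75 p [ 0.6011 -0.0647  0.0514] yaw -1.9 lean xy(world) [-0.017  0.003] pitch-of-x -0.017 roll-of-y -0.002 w 0.0292 F [ 0.7  0.2 -0.9] j6 1.44
spin 0.6 now [0.22 0.59 0.83] after spin [0.23 0.58 0.83]
```

```bash
python3 -m pendant '[{"dx":0.2,"dy":0.6,"dz":0,"spin":0.6,"jaw":-1},{"dx":0,"dy":0,"dz":0.3,"spin":0,"jaw":-1}]'
python3 go.py .603 -.0706 .043 -2.5;python3 -m pendant '[{"dx":0,"dy":0,"dz":0.15,"spin":0,"jaw":-1}]'; python3 go.py .603 -.0706 .043 -2.5
```

```text
t: 15.95
ee_pos: [0.6029, -0.0705, 0.0478]
ee_rot: [-3.138, 0.068, 0.028]
ft_force: [0.5, 0.0, -0.2]
gripper_width: 0.0286
t 15.95 p [ 0.6029 -0.0705  0.0478] yaw -2.5 lean xy(world) [-0.018  0.003] pitch-of-x -0.018 roll-of-y -0.002 w 0.0286 F [ 0.5  0.  -0.2] j6 1.44
spin 0.0 now [0.02 0.01 0.48] after spin [0.02 0.01 0.48]
t: 16.05
ee_pos: [0.603, -0.0705, 0.0463]
ee_rot: [-3.138, 0.068, 0.028]
ft_force: [-0.4, -0.1, 0.0]
gripper_width: 0.0287
t 16.05 p [ 0.603  -0.0705  0.0463] yaw -2.5 lean xy(world) [-0.017  0.003] pitch-of-x -0.018 roll-of-y -0.002 w 0.0287 F [-0.4 -0.1  0. ] j6 1.44
spin 0.0 now [0.01 0.01 0.33] after spin [0.01 0.01 0.33]
```

```bash
python3 -m pendant '[{"dx":0,"dy":0,"dz":0.15,"spin":0,"jaw":-1}]'; python3 -m pendant '[{"dx":0,"dy":0,"dz":0.1,"spin":0,"jaw":-1}]'; python3 go.py .603 -.0706 .043 -2.5
```

```text
t: 16.15
ee_pos: [0.6032, -0.0706, 0.045]
ee_rot: [-3.138, 0.068, 0.026]
ft_force: [0.0, 0.3, -0.4]
gripper_width: 0.0286
t: 16.25
ee_pos: [0.6033, -0.0706, 0.0442]
ee_rot: [-3.138, 0.069, 0.026]
ft_force: [0.1, -0.8, -1.1]
gripper_width: 0.0289
t 16.25 p [ 0.6033 -0.0706  0.0442] yaw -2.5 lean xy(world) [-0.016  0.003] pitch-of-x -0.016 roll-of-y -0.002 w 0.0289 F [ 0.1 -0.8 -1.1] j6 1.44
spin -0.0 now [-0.02 -0.    0.12] after spin [-0.02 -0.    0.12]
```

```bash
python3 -m pendant '[{"dx":0,"dy":0,"dz":0.12,"spin":0,"jaw":-1}]'; python3 -m pendant '[{"dx":0,"dy":0,"dz":0.12,"spin":0,"jaw":-1}]'; python3 -m pendant '[{"dx":0,"dy":0,"dz":0.12,"spin":0,"jaw":-1}]'
```

```text
t: 16.35
ee_pos: [0.6033, -0.0706, 0.0432]
ee_rot: [-3.138, 0.068, 0.025]
ft_force: [-0.3, 0.6, -1.1]
gripper_width: 0.0286
t: 16.45
ee_pos: [0.6034, -0.0706, 0.0421]
ee_rot: [-3.138, 0.068, 0.025]
ft_force: [-0.8, -0.4, 2.2]
gripper_width: 0.0287
t: 16.55
ee_pos: [0.6034, -0.0706, 0.0411]
ee_rot: [-3.138, 0.068, 0.024]
ft_force: [-1.8, -1.0, 2.9]
gripper_width: 0.0286
```

```bash
python3 -m pendant '[{"dx":0,"dy":0,"dz":0,"spin":0,"jaw":0.2},{"dx":0,"dy":0,"dz":0,"spin":0,"jaw":0.3},{"dx":0,"dy":0,"dz":-2,"spin":0,"jaw":0.3},{"dx":0,"dy":0,"dz":-4,"spin":0,"jaw":0.3},{"dx":0,"dy":0,"dz":-1,"spin":4,"jaw":0.3}]'
python3 go.py .4605 -.3884 .10 -11.7
```

```text
t: 17.05
ee_pos: [0.6036, -0.0706, 0.1111]
ee_rot: [-3.134, 0.178, 0.031]
ft_force: [0.4, 0.8, -0.2]
gripper_width: 0.0555
t 17.05 p [ 0.6036 -0.0706  0.1111] yaw -6.5 lean xy(world) [-0.019  0.004] pitch-of-x -0.020 roll-of-y -0.001 w 0.0555 F [ 0.4  0.8 -0.2] j6 1.51
spin 5.2 now [-10.59  33.2    1.27] after spin [-7.55 34.02  1.27]
```

```bash
python3 -m pendant '[{"dx":-1.3,"dy":4.2,"dz":0,"spin":2.6,"jaw":0.3},{"dx":-1.1,"dy":4.3,"dz":0,"spin":2.6,"jaw":0.3},{"dx":-1,"dy":4.3,"dz":0,"spin":0,"jaw":0.3},{"dx":-1,"dy":4.3,"dz":0,"spin":0,"jaw":0.3},{"dx":-1,"dy":4.3,"dz":0,"spin":0,"jaw":0.3}]'
python3 go.py .4605 -.3884 .10 -11.7
python3 -m pendant '[{"dx":-0.9,"dy":4.2,"dz":0,"spin":0,"jaw":0.3},{"dx":-0.9,"dy":4.2,"dz":0,"spin":0,"jaw":0.3},{"dx":-0.4,"dy":2,"dz":0.5,"spin":0,"jaw":0.3}]'
python3 go.py .4605 -.3884 .04 -11.7
```

```text
t: 17.55
ee_pos: [0.5123, -0.2737, 0.1152]
ee_rot: [-3.125, 0.317, 0.021]
ft_force: [0.5, -0.3, -0.2]
gripper_width: 0.0555
t 17.55 p [ 0.5123 -0.2737  0.1152] yaw -11.6 lean xy(world) [-0.013  0.002] pitch-of-x -0.013 roll-of-y 0.001 w 0.0555 F [ 0.5 -0.3 -0.2] j6 1.22
spin 0.1 now [-2.74 12.28  1.56] after spin [-2.72 12.28  1.56]
t: 17.85
ee_pos: [0.4664, -0.3774, 0.1116]
ee_rot: [3.124, -0.321, -0.018]
ft_force: [0.6, 1.0, -1.0]
gripper_width: 0.0555
t 17.85 p [ 0.4664 -0.3774  0.1116] yaw -11.7 lean xy(world) [-0.012  0.   ] pitch-of-x -0.012 roll-of-y 0.002 w 0.0555 F [ 0.6  1.  -1. ] j6 1.04
spin -0.0 now [-0.27  1.18  7.17] after spin [-0.27  1.18  7.17]
```

```bash
python3 -m pendant '[{"dx":-0.2,"dy":1,"dz":2.5,"spin":0,"jaw":0.3},{"dx":0,"dy":0,"dz":3,"spin":0,"jaw":0.3},{"dx":0,"dy":0,"dz":1.5,"spin":0,"jaw":0.3}]'
python3 go.py .4615 -.3884 .01 -11.7
```

```text
t: 18.15
ee_pos: [0.4602, -0.3917, 0.0418]
ee_rot: [3.12, -0.328, -0.012]
ft_force: [0.3, 0.8, -0.7]
gripper_width: 0.0556
t 18.15 p [ 0.4602 -0.3917  0.0418] yaw -12.0 lean xy(world) [-0.008 -0.004] pitch-of-x -0.007 roll-of-y 0.005 w 0.0556 F [ 0.3  0.8 -0.7] j6 1.02
spin -0.3 now [ 0.08 -0.36  3.18] after spin [ 0.08 -0.36  3.18]
```

```bash
python3 -m pendant '[{"dx":0.1,"dy":-0.35,"dz":1.8,"spin":0,"jaw":0.3},{"dx":0,"dy":0,"dz":1,"spin":0,"jaw":0.3},{"dx":0,"dy":0,"dz":0.3,"spin":0,"jaw":0.3}]'
python3 go.py .4615 -.3884 .01 -11.7
```

```text
t: 18.45
ee_pos: [0.4617, -0.388, 0.0087]
ee_rot: [3.121, -0.328, -0.014]
ft_force: [-0.1, 0.1, -0.5]
gripper_width: 0.0555
t 18.45 p [ 0.4617 -0.388   0.0087] yaw -12.0 lean xy(world) [-0.009 -0.002] pitch-of-x -0.009 roll-of-y 0.004 w 0.0555 F [-0.1  0.1 -0.5] j6 1.03
spin -0.3 now [-0.01  0.04 -0.13] after spin [-0.01  0.04 -0.13]
```

```bash
python3 -m pendant '[{"dx":0,"dy":0,"dz":0,"spin":0,"jaw":-1},{"dx":0,"dy":0,"dz":0,"spin":0,"jaw":-1},{"dx":0,"dy":0,"dz":0,"spin":0,"jaw":-1},{"dx":0,"dy":0,"dz":0,"spin":0,"jaw":-1}]' 30
python3 go.py .4615 -.3884 .01 -11.7
python3 -m pendant '[{"dx":0,"dy":0,"dz":-1.5,"spin":0,"jaw":-1},{"dx":0,"dy":0,"dz":-2.5,"spin":0,"jaw":-1},{"dx":0,"dy":0,"dz":-3,"spin":0,"jaw":-1},{"dx":0,"dy":0,"dz":-3,"spin":0,"jaw":-1}]'
python3 go.py .610 .0845 .11 1
python3 - <<'E'
from h import *
im=camera("top")[:,:,::-1].copy();cv2.imwrite("pics/top2.png",im)
hsv=cv2.cvtColor(im,cv2.COLOR_BGR2HSV);H,S,V=[hsv[:,:,k].astype(int) for k in range(3)]
print("nat",*blob((H>22)&(H<36)&(S>60)&(V>60),.042,(305,200,345,290)))
print("red",*blob(((H<8)|(H>172))&(S>150)&(V>50),.027,(250,205,290,282)))
cv2.imwrite("pics/c2.png",cv2.resize(im[195:295,235:365],(780,600),interpolation=2))
E
```

```text
t: 18.85
ee_pos: [0.4629, -0.3887, 0.0113]
ee_rot: [3.119, -0.326, -0.01]
ft_force: [0.9, -0.9, 0.4]
gripper_width: 0.0286
t 18.85 p [ 0.4629 -0.3887  0.0113] yaw -11.9 lean xy(world) [-0.007 -0.005] pitch-of-x -0.006 roll-of-y 0.006 w 0.0286 F [ 0.9 -0.9  0.4] j6 1.03
spin -0.2 now [-0.14 -0.    0.13] after spin [-0.14 -0.    0.13]
t: 19.25
ee_pos: [0.4624, -0.3872, 0.1146]
ee_rot: [3.122, -0.327, -0.016]
ft_force: [-1.2, -0.2, -0.8]
gripper_width: 0.029
t 19.25 p [ 0.4624 -0.3872  0.1146] yaw -12.0 lean xy(world) [-0.011 -0.001] pitch-of-x -0.010 roll-of-y 0.003 w 0.0290 F [-1.2 -0.2 -0.8] j6 1.03
spin -13.0 now [  4.67 -49.2    0.25] after spin [ 15.58 -46.9    0.25]
nat [ 0.6008 -0.0687] [ 0.599  -0.0688] 178.2 [0.0283 0.1278] 470
red [0.6109 0.0873] [0.609  0.0872] 1.7 [0.1274 0.0292] 448
```

View pics/c2.png

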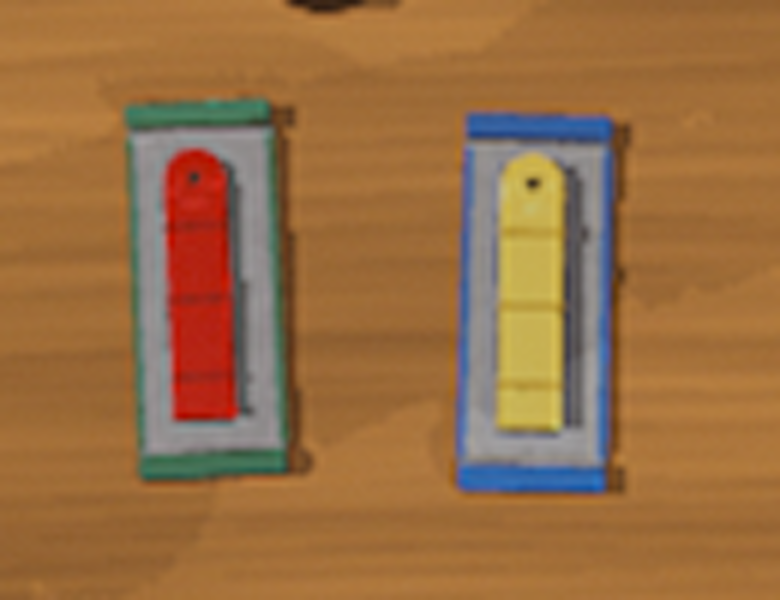

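Natural sits squarely on dark (yellow at crop (531,290)); red is centred at (202,285) in green. Now carry white.

```bash
python3 -m pendant '[{"dx":0.6,"dy":-4.7,"dz":0,"spin":-4.5,"jaw":-1},{"dx":0.9,"dy":-4.6,"dz":0,"spin":-4.5,"jaw":-1},{"dx":1.3,"dy":-4.5,"dz":0,"spin":-4.5,"jaw":-1},{"dx":1.5,"dy":-4.4,"dz":0,"spin":0,"jaw":-1},{"dx":1.5,"dy":-4.4,"dz":0,"spin":0,"jaw":-1}]'
python3 go.py .6124 .0865 .11 1.5
python3 -m pendant '[{"dx":1.5,"dy":-4.4,"dz":0,"spin":0,"jaw":-1},{"dx":1.5,"dy":-4.4,"dz":0,"spin":0,"jaw":-1},{"dx":1.5,"dy":-4.4,"dz":0,"spin":0,"jaw":-1}]'
python3 go.py .6124 .0865 .11 1.5
```

```text
t: 19.8
ee_pos: [0.539, -0.1651, 0.1274]
ee_rot: [3.127, 0.044, 0.009]
ft_force: [0.4, -1.6, 1.0]
gripper_width: 0.0286
t 19.80 p [ 0.539  -0.1651  0.1274] yaw 1.6 lean xy(world) [ 0.006 -0.014] pitch-of-x 0.005 roll-of-y 0.014 w 0.0286 F [ 0.4 -1.6  1. ] j6 1.19
spin 0.1 now [  8.04 -24.97   1.43] after spin [  7.99 -24.98   1.43]
t: 20.1
ee_pos: [0.5816, -0.0262, 0.1301]
ee_rot: [3.126, 0.044, 0.016]
ft_force: [1.1, -0.5, -0.1]
gripper_width: 0.0284
t 20.10 p [ 0.5816 -0.0262  0.1301] yaw 1.6 lean xy(world) [ 0.011 -0.015] pitch-of-x 0.010 roll-of-y 0.015 w 0.0284 F [ 1.1 -0.5 -0.1] j6 1.45
spin 0.1 now [  3.37 -11.21   1.87] after spin [  3.35 -11.22   1.87]
```

```bash
python3 -m pendant '[{"dx":1.3,"dy":-4.2,"dz":0.5,"spin":0,"jaw":-1},{"dx":1.2,"dy":-3.9,"dz":1.5,"spin":0,"jaw":-1},{"dx":0.6,"dy":-2,"dz":1.5,"spin":0,"jaw":-1},{"dx":0,"dy":0,"dz":1.5,"spin":0,"jaw":-1}]'
python3 go.py .6124 .0865 .05 1.5
```

```text
t: 20.5
ee_pos: [0.6137, 0.0852, 0.0848]
ee_rot: [3.127, 0.053, 0.033]
ft_force: [0.1, -0.7, -0.9]
gripper_width: 0.0285
t 20.50 p [0.6137 0.0852 0.0848] yaw 1.9 lean xy(world) [ 0.021 -0.014] pitch-of-x 0.021 roll-of-y 0.014 w 0.0285 F [ 0.1 -0.7 -0.9] j6 1.63
spin 0.4 now [-0.2  -0.19  3.48] after spin [-0.2  -0.19  3.48]
```

```bash
python3 -m pendant '[{"dx":-0.1,"dy":-0.1,"dz":1.5,"spin":0,"jaw":-1},{"dx":0,"dy":0,"dz":1.5,"spin":0,"jaw":-1},{"dx":0,"dy":0,"dz":0.5,"spin":0,"jaw":-1}]'
python3 go.py .6124 .0865 .043 1.5
```

```text
t: 20.8
ee_pos: [0.6127, 0.0838, 0.0474]
ee_rot: [3.127, 0.051, 0.031]
ft_force: [-0.1, 0.7, -0.1]
gripper_width: 0.0286
t 20.80 p [0.6127 0.0838 0.0474] yaw 1.9 lean xy(world) [ 0.02  -0.014] pitch-of-x 0.020 roll-of-y 0.015 w 0.0286 F [-0.1  0.7 -0.1] j6 1.63
spin 0.4 now [-0.03 -0.28  0.44] after spin [-0.03 -0.28  0.44]
```

```bash
python3 -m pendant '[{"dx":0,"dy":-0.3,"dz":0.15,"spin":0,"jaw":-1},{"dx":0,"dy":0,"dz":0.15,"spin":0,"jaw":-1}]'
python3 -m pendant '[{"dx":0,"dy":0,"dz":0.12,"spin":0,"jaw":-1}]'; python3 -m pendant '[{"dx":0,"dy":0,"dz":0.12,"spin":0,"jaw":-1}]'; python3 go.py .6124 .0865 .0415 1.5
```

```text
t: 21.0
ee_pos: [0.6126, 0.0853, 0.044]
ee_rot: [3.126, 0.048, 0.031]
ft_force: [0.8, 0.1, -0.7]
gripper_width: 0.0284
t: 21.1
ee_pos: [0.6128, 0.0849, 0.0431]
ee_rot: [3.126, 0.047, 0.031]
ft_force: [-0.2, 0.7, -0.4]
gripper_width: 0.0289
t: 21.2
ee_pos: [0.6131, 0.0847, 0.0424]
ee_rot: [3.127, 0.047, 0.033]
ft_force: [0.0, 0.8, 0.1]
gripper_width: 0.0288
t 21.20 p [0.6131 0.0847 0.0424] yaw 1.7 lean xy(world) [ 0.021 -0.014] pitch-of-x 0.021 roll-of-y 0.015 w 0.0288 F [0.  0.8 0.1] j6 1.64
spin 0.2 now [-0.07 -0.19  0.08] after spin [-0.07 -0.19  0.08]
```

```bash
python3 -m pendant '[{"dx":-0.1,"dy":-0.25,"dz":0.05,"spin":0,"jaw":-1}]';python3 -m pendant '[{"dx":0,"dy":0,"dz":0.12,"spin":0,"jaw":-1}]';python3 -m pendant '[{"dx":0,"dy":0,"dz":0.1,"spin":0,"jaw":-1}]'
```

```text
t: 21.3
ee_pos: [0.6122, 0.0869, 0.0421]
ee_rot: [3.127, 0.046, 0.033]
ft_force: [-0.3, -0.9, -0.1]
gripper_width: 0.0286
t: 21.4
ee_pos: [0.6123, 0.0872, 0.0412]
ee_rot: [3.127, 0.046, 0.034]
ft_force: [-0.2, -0.3, 0.6]
gripper_width: 0.0285
t: 21.5
ee_pos: [0.6125, 0.0873, 0.0404]
ee_rot: [3.127, 0.047, 0.035]
ft_force: [0.1, -1.3, 1.4]
gripper_width: 0.0289
```

```bash
python3 -m pendant '[{"dx":0,"dy":0,"dz":0,"spin":0,"jaw":0.2},{"dx":0,"dy":0,"dz":0,"spin":0,"jaw":0.3},{"dx":0,"dy":0,"dz":-2,"spin":0,"jaw":0.3},{"dx":0,"dy":0,"dz":-4,"spin":0,"jaw":0.3},{"dx":0,"dy":0,"dz":-4,"spin":0,"jaw":0.3}]'
python3 go.py .572 .3655 .13 3
python3 - <<'E'
from h import *
im=camera("scene")[:,:,::-1].copy();cv2.imwrite("pics/s3.png",cv2.resize(im[190:390,220:480],(780,600),interpolation=2))
E
```

```text
t: 22.0
ee_pos: [0.6077, 0.0885, 0.1371]
ee_rot: [3.126, 0.047, 0.018]
ft_force: [-0.7, -0.1, 0.2]
gripper_width: 0.0553
t 22.00 p [0.6077 0.0885 0.1371] yaw 1.7 lean xy(world) [ 0.012 -0.015] pitch-of-x 0.011 roll-of-y 0.015 w 0.0553 F [-0.7 -0.1  0.2] j6 1.64
spin -1.3 now [ -2.74 -27.8    0.25] after spin [ -2.12 -27.86   0.25]
```

View pics/s3.png

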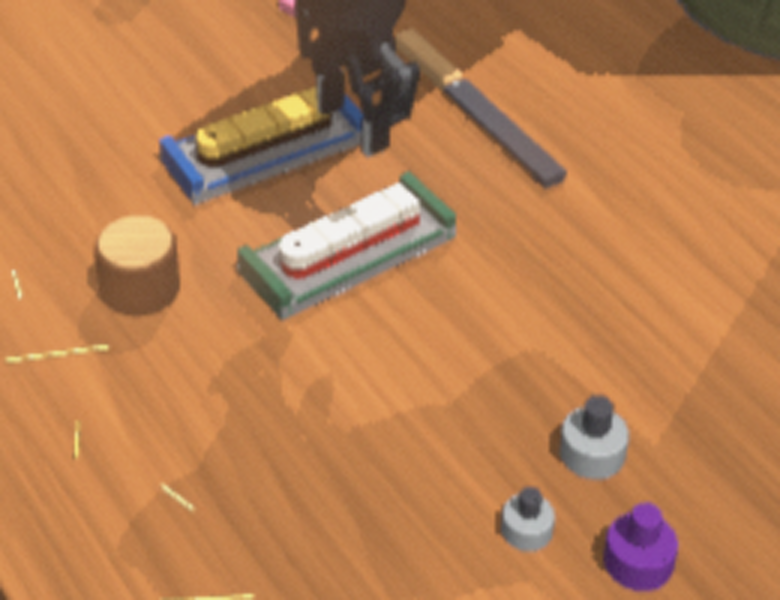

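Both stacks look square and flat. The larger grey weight is at crop (595,440), scene ≈ (418,337); smaller one at (528,520) and purple at (641,550) stay. Going to the weight.

```bash
python3 -m pendant '[{"dx":-0.4,"dy":-4.5,"dz":0,"spin":-1.3,"jaw":0.3},{"dx":-0.35,"dy":-4.5,"dz":0,"spin":0,"jaw":0.3},{"dx":-0.35,"dy":-4.5,"dz":0,"spin":0,"jaw":0.3},{"dx":-0.35,"dy":-4.5,"dz":0,"spin":0,"jaw":0.3},{"dx":-0.35,"dy":-4.5,"dz":0,"spin":0,"jaw":0.3}]'
python3 go.py .572 .3655 .10 3
python3 -m pendant '[{"dx":-0.2,"dy":-3,"dz":0,"spin":0,"jaw":0.3},{"dx":0,"dy":0,"dz":0,"spin":0,"jaw":0.3}]'
python3 go.py .572 .3655 .10 3
python3 -c "
from h import *
print(unproj('scene',418.3,331.7,.028),proj('scene',(.572,.3655,.056)))"
```

```text
t: 22.55
ee_pos: [0.5835, 0.3149, 0.145]
ee_rot: [3.127, 0.07, 0.045]
ft_force: [0.7, -0.3, 0.3]
gripper_width: 0.0555
t 22.55 p [0.5835 0.3149 0.145 ] yaw 2.6 lean xy(world) [ 0.029 -0.013] pitch-of-x 0.029 roll-of-y 0.015 w 0.0555 F [ 0.7 -0.3  0.3] j6 1.98
spin -0.4 now [-1.05 -5.17  4.39] after spin [-1.01 -5.18  4.39]
t: 22.75
ee_pos: [0.578, 0.3514, 0.1437]
ee_rot: [3.127, 0.078, 0.045]
ft_force: [-0.2, -0.2, -0.2]
gripper_width: 0.0556
t 22.75 p [0.578  0.3514 0.1437] yaw 2.9 lean xy(world) [ 0.029 -0.012] pitch-of-x 0.029 roll-of-y 0.014 w 0.0556 F [-0.2 -0.2 -0.2] j6 2.03
spin -0.1 now [-0.65 -1.5   4.34] after spin [-0.65 -1.5   4.34]
[0.56847032 0.36554003 0.028     ] (np.float64(418.2800725205632), np.float64(324.01931763283017))
```

```bash
python3 -m pendant '[{"dx":-0.5,"dy":-1.3,"dz":1,"spin":0,"jaw":0.3},{"dx":-0.1,"dy":-0.1,"dz":2,"spin":0,"jaw":0.3},{"dx":0,"dy":0,"dz":2,"spin":0,"jaw":0.3},{"dx":0,"dy":0,"dz":1.5,"spin":0,"jaw":0.3},{"dx":0,"dy":0,"dz":0,"spin":0,"jaw":0.3}]'
python3 go.py .571 .3655 .035 3
```

```text
t: 23.25
ee_pos: [0.5721, 0.3647, 0.0732]
ee_rot: [3.127, 0.076, 0.044]
ft_force: [0.6, -0.6, -0.4]
gripper_width: 0.0556
t 23.25 p [0.5721 0.3647 0.0732] yaw 2.8 lean xy(world) [ 0.028 -0.013] pitch-of-x 0.028 roll-of-y 0.014 w 0.0556 F [ 0.6 -0.6 -0.4] j6 2.06
spin -0.2 now [-0.21 -0.14  3.81] after spin [-0.21 -0.14  3.81]
```

```bash
python3 - <<'E'
from h import *
im=camera("scene")[:,:,::-1].copy();cv2.imwrite("pics/w1.png",cv2.resize(im[250:390,350:500],(600,560),interpolation=2))
E
```

```text
(no output)
```

View pics/w1.png

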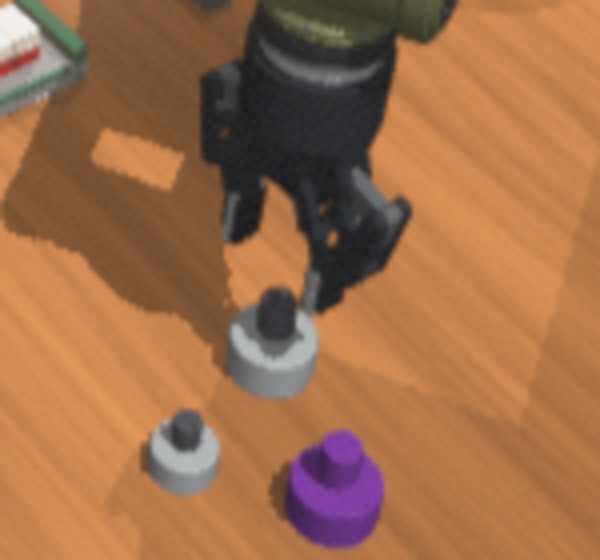

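Fingers (tips at (237,235), (322,300)) straddle the knob (278,295) of the larger grey weight. Down and grip.

```bash
python3 -m pendant '[{"dx":-0.2,"dy":-0.1,"dz":1.2,"spin":0,"jaw":0.3},{"dx":0,"dy":0,"dz":1.2,"spin":0,"jaw":0.3},{"dx":0,"dy":0,"dz":0.7,"spin":0,"jaw":0.3}]'
python3 go.py .571 .3655 .034 3
```

```text
t: 23.6
ee_pos: [0.5726, 0.3658, 0.0442]
ee_rot: [3.129, 0.075, 0.052]
ft_force: [-0.2, -0.1, 0.7]
gripper_width: 0.0555
t 23.60 p [0.5726 0.3658 0.0442] yaw 2.8 lean xy(world) [ 0.034 -0.01 ] pitch-of-x 0.033 roll-of-y 0.012 w 0.0555 F [-0.2 -0.1  0.7] j6 2.06
spin -0.2 now [-0.2   0.01  1.01] after spin [-0.2   0.01  1.01]
```

```bash
python3 -m pendant '[{"dx":-0.1,"dy":0,"dz":0.8,"spin":0,"jaw":0.3},{"dx":0,"dy":0,"dz":0.2,"spin":0,"jaw":0.3},{"dx":0,"dy":0,"dz":0,"spin":0,"jaw":0.3}]'
python3 go.py .571 .3655 .034 3
python3 -m pendant '[{"dx":0,"dy":0,"dz":0,"spin":0,"jaw":-1},{"dx":0,"dy":0,"dz":0,"spin":0,"jaw":-1},{"dx":0,"dy":0,"dz":0,"spin":0,"jaw":-1},{"dx":0,"dy":0,"dz":0,"spin":0,"jaw":-1},{"dx":0,"dy":0,"dz":0,"spin":0,"jaw":-1}]' 60
python3 go.py .571 .3655 .034 3
```

```text
t: 23.9
ee_pos: [0.5717, 0.3654, 0.0321]
ee_rot: [3.129, 0.075, 0.05]
ft_force: [-1.4, 0.0, 0.9]
gripper_width: 0.0554
t 23.90 p [0.5717 0.3654 0.0321] yaw 2.7 lean xy(world) [ 0.033 -0.011] pitch-of-x 0.032 roll-of-y 0.012 w 0.0554 F [-1.4  0.   0.9] j6 2.06
spin -0.3 now [-0.06 -0.01 -0.2 ] after spin [-0.06 -0.02 -0.2 ]
t: 24.4
ee_pos: [0.5719, 0.3657, 0.0329]
ee_rot: [3.13, 0.075, 0.052]
ft_force: [0.5, 1.0, -1.3]
gripper_width: 0.0197
t 24.40 p [0.5719 0.3657 0.0329] yaw 2.8 lean xy(world) [ 0.034 -0.01 ] pitch-of-x 0.033 roll-of-y 0.012 w 0.0197 F [ 0.5  1.  -1.3] j6 2.06
spin -0.2 now [-0.09  0.02 -0.11] after spin [-0.09  0.02 -0.11]
```

```bash
python3 -m pendant '[{"dx":0,"dy":0,"dz":-1.5,"spin":0,"jaw":-1},{"dx":0,"dy":0,"dz":-3,"spin":0,"jaw":-1},{"dx":0,"dy":0,"dz":-3,"spin":0,"jaw":-1},{"dx":0,"dy":0,"dz":-3,"spin":0,"jaw":-1}]' 60
python3 go.py .6008 -.069 .13 -1
```

```text
t: 24.8
ee_pos: [0.566, 0.3651, 0.1377]
ee_rot: [3.124, 0.074, 0.037]
ft_force: [1.1, 0.2, -5.1]
gripper_width: 0.0202
t 24.80 p [0.566  0.3651 0.1377] yaw 2.7 lean xy(world) [ 0.024 -0.016] pitch-of-x 0.023 roll-of-y 0.017 w 0.0202 F [ 1.1  0.2 -5.1] j6 2.06
spin 3.7 now [ 1.38 43.51  1.54] after spin [ 4.22 43.33  1.54]
```

Lifted (−5 N ≈ 0.45 kg). Carrying over.

```bash
python3 -m pendant '[{"dx":0.2,"dy":4,"dz":0,"spin":3.7,"jaw":-1},{"dx":0.4,"dy":4,"dz":0,"spin":0,"jaw":-1},{"dx":0.4,"dy":4,"dz":0,"spin":0,"jaw":-1},{"dx":0.4,"dy":4,"dz":0,"spin":0,"jaw":-1},{"dx":0.4,"dy":4,"dz":0,"spin":0,"jaw":-1}]'
python3 go.py .6008 -.069 .13 -1
python3 -m pendant '[{"dx":0.4,"dy":4,"dz":0,"spin":0,"jaw":-1},{"dx":0.4,"dy":4,"dz":0,"spin":0,"jaw":-1},{"dx":0.4,"dy":4,"dz":0,"spin":0,"jaw":-1},{"dx":0.4,"dy":4,"dz":0,"spin":0,"jaw":-1}]'
python3 go.py .6008 -.069 .13 -1
```

```text
t: 25.3
ee_pos: [0.5833, 0.1641, 0.1516]
ee_rot: [3.131, -0.019, 0.054]
ft_force: [1.1, -0.8, -4.6]
gripper_width: 0.0201
t 25.30 p [0.5833 0.1641 0.1516] yaw -0.7 lean xy(world) [ 0.034 -0.01 ] pitch-of-x 0.034 roll-of-y 0.010 w 0.0201 F [ 1.1 -0.8 -4.6] j6 1.81
spin 0.3 now [ 1.95 23.27  2.46] after spin [ 2.08 23.25  2.46]
t: 25.7
ee_pos: [0.5964, -0.0028, 0.1583]
ee_rot: [3.131, -0.019, 0.057]
ft_force: [0.9, 0.1, -5.0]
gripper_width: 0.0199
t 25.70 p [ 0.5964 -0.0028  0.1583] yaw -0.7 lean xy(world) [ 0.037 -0.01 ] pitch-of-x 0.037 roll-of-y 0.010 w 0.0199 F [ 0.9  0.1 -5. ] j6 1.52
spin 0.3 now [0.41 6.58 2.91] after spin [0.45 6.58 2.91]
```

```bash
python3 -m pendant '[{"dx":0.3,"dy":3.5,"dz":1,"spin":0,"jaw":-1},{"dx":0.2,"dy":2.8,"dz":1.5,"spin":0,"jaw":-1},{"dx":0,"dy":0.1,"dz":1.5,"spin":0,"jaw":-1},{"dx":0,"dy":0,"dz":1.2,"spin":0,"jaw":-1}]'
python3 go.py .6008 -.069 .09 -1
```

```text
t: 26.1
ee_pos: [0.6031, -0.0755, 0.1114]
ee_rot: [3.129, -0.028, 0.067]
ft_force: [-0.1, 0.5, -3.2]
gripper_width: 0.0198
t 26.10 p [ 0.6031 -0.0755  0.1114] yaw -1.0 lean xy(world) [ 0.043 -0.012] pitch-of-x 0.043 roll-of-y 0.012 w 0.0198 F [-0.1  0.5 -3.2] j6 1.41
spin -0.0 now [-0.34 -0.67  2.12] after spin [-0.34 -0.67  2.12]
```

```bash
python3 -m pendant '[{"dx":-0.3,"dy":-0.6,"dz":1,"spin":0,"jaw":-1},{"dx":0,"dy":0,"dz":1,"spin":0,"jaw":-1},{"dx":0,"dy":0,"dz":0,"spin":0,"jaw":-1}]'
python3 go.py .6008 -.069 .08 -1
```

```text
t: 26.4
ee_pos: [0.6001, -0.0666, 0.0887]
ee_rot: [3.13, -0.024, 0.063]
ft_force: [-0.2, 0.2, -4.5]
gripper_width: 0.0201
t 26.40 p [ 0.6001 -0.0666  0.0887] yaw -0.9 lean xy(world) [ 0.04  -0.012] pitch-of-x 0.040 roll-of-y 0.011 w 0.0201 F [-0.2  0.2 -4.5] j6 1.42
spin 0.1 now [0.04 0.23 0.88] after spin [0.04 0.23 0.88]
```

```bash
python3 -m pendant '[{"dx":0,"dy":0.2,"dz":0.4,"spin":0,"jaw":-1},{"dx":0,"dy":0,"dz":0.3,"spin":0,"jaw":-1}]'
python3 go.py .6008 -.069 .078 -1
python3 -m pendant '[{"dx":0,"dy":0,"dz":0.15,"spin":0,"jaw":-1}]'; python3 -m pendant '[{"dx":0,"dy":0,"dz":0.1,"spin":0,"jaw":-1}]'
python3 - <<'E'
from h import *
im=camera("scene")[:,:,::-1].copy();cv2.imwrite("pics/w2.png",cv2.resize(im[160:280,230:390],(800,600),interpolation=2))
E
```

```text
t: 26.6
ee_pos: [0.6009, -0.0676, 0.0823]
ee_rot: [3.129, -0.021, 0.065]
ft_force: [-0.2, 0.8, -4.2]
gripper_width: 0.0202
t 26.60 p [ 0.6009 -0.0676  0.0823] yaw -0.8 lean xy(world) [ 0.041 -0.012] pitch-of-x 0.042 roll-of-y 0.011 w 0.0202 F [-0.2  0.8 -4.2] j6 1.42
spin 0.2 now [-0.03  0.14  0.43] after spin [-0.03  0.14  0.43]
t: 26.7
ee_pos: [0.6011, -0.0675, 0.0807]
ee_rot: [3.129, -0.021, 0.065]
ft_force: [0.4, -0.5, -4.2]
gripper_width: 0.0202
t: 26.8
ee_pos: [0.6013, -0.0675, 0.0798]
ee_rot: [3.129, -0.021, 0.066]
ft_force: [-0.2, -0.9, -3.8]
gripper_width: 0.0201
```

View pics/w2.png

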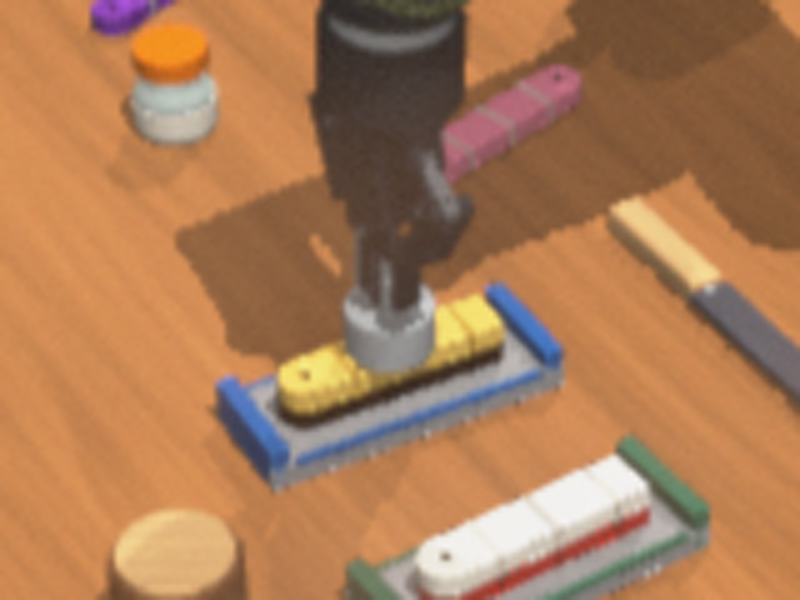

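Weight is just above the middle of the natural slat, disc at (390,325). Final lowering.

```bash
python3 -m pendant '[{"dx":0,"dy":0.1,"dz":0.1,"spin":0,"jaw":-1}]'; python3 -m pendant '[{"dx":0,"dy":0,"dz":0.1,"spin":0,"jaw":-1}]';python3 -m pendant '[{"dx":0,"dy":0,"dz":0.1,"spin":0,"jaw":-1}]'
```

```text
t: 26.95
ee_pos: [0.6014, -0.0685, 0.0789]
ee_rot: [3.129, -0.021, 0.066]
ft_force: [0.2, -0.6, -3.7]
gripper_width: 0.0201
t: 27.05
ee_pos: [0.6015, -0.0687, 0.078]
ee_rot: [3.129, -0.021, 0.067]
ft_force: [-0.7, 0.0, -3.5]
gripper_width: 0.0199
t: 27.15
ee_pos: [0.6016, -0.0688, 0.077]
ee_rot: [3.129, -0.021, 0.067]
ft_force: [0.4, -0.3, -4.0]
gripper_width: 0.0198
```

```bash
python3 -m pendant '[{"dx":0,"dy":0,"dz":0.1,"spin":0,"jaw":-1}]'; python3 -m pendant '[{"dx":0,"dy":0,"dz":0.1,"spin":0,"jaw":-1}]'
```

```text
t: 27.25
ee_pos: [0.6021, -0.0688, 0.0768]
ee_rot: [3.129, -0.021, 0.069]
ft_force: [-5.0, 1.8, 12.4]
gripper_width: 0.0197
t: 27.35
ee_pos: [0.6023, -0.0688, 0.0769]
ee_rot: [3.129, -0.021, 0.07]
ft_force: [-9.0, 2.6, 12.2]
gripper_width: 0.0201
```

Contact. Release, back straight up and away, then check.

```bash
python3 -m pendant '[{"dx":0,"dy":0,"dz":0,"spin":0,"jaw":0},{"dx":0,"dy":0,"dz":0,"spin":0,"jaw":0.2},{"dx":0,"dy":0,"dz":0,"spin":0,"jaw":0.3},{"dx":0,"dy":0,"dz":-1.5,"spin":0,"jaw":0.3},{"dx":0.1,"dy":0,"dz":-2.5,"spin":0,"jaw":0.3}]'
python3 -m pendant '[{"dx":0,"dy":0,"dz":-4,"spin":0,"jaw":0.3},{"dx":0,"dy":0,"dz":-4,"spin":0,"jaw":0.3},{"dx":-4,"dy":0,"dz":0,"spin":0,"jaw":0.3},{"dx":-4,"dy":1,"dz":0,"spin":0,"jaw":0.3},{"dx":-4,"dy":2,"dz":0,"spin":0,"jaw":0.3}]'
python3 -m pendant '[{"dx":-3,"dy":4,"dz":0,"spin":0,"jaw":0.3},{"dx":-1,"dy":4,"dz":0,"spin":0,"jaw":0.3},{"dx":0,"dy":4,"dz":0,"spin":0,"jaw":0.3},{"dx":0,"dy":4,"dz":0,"spin":0,"jaw":0.3},{"dx":0,"dy":0,"dz":0,"spin":0,"jaw":0.3}]'
python3 - <<'E'
from h import *
a=camera("scene");im=camera("top")[:,:,::-1].copy();cv2.imwrite("pics/top4.png",im)
hsv=cv2.cvtColor(im,cv2.COLOR_BGR2HSV);H,S,V=[hsv[:,:,k].astype(int) for k in range(3)]
for n,m,z,b in [("nat",(H>22)&(H<36)&(S>60)&(V>60),.042,(305,200,345,290)),("white",(S<50)&(V>160),.042,(256,215,282,275))]:
    try: print(n,*blob(m,z,b))
    except Exception as e: print(n,e)
A=cv2.resize(a[190:310,250:410],(533,400),interpolation=2)[:,:,::-1];B=cv2.resize(im[200:290,245:350],(467,400),interpolation=2)
cv2.imwrite("pics/f.png",cv2.resize(np.hstack([A,B]),(800,320)))
E
```

```text
t: 27.85
ee_pos: [0.6008, -0.0683, 0.1169]
ee_rot: [3.129, -0.021, 0.065]
ft_force: [-0.7, -1.4, 0.9]
gripper_width: 0.0556
t: 28.35
ee_pos: [0.4781, -0.0952, 0.2041]
ee_rot: [3.127, -0.017, 0.086]
ft_force: [0.2, -1.0, 0.9]
gripper_width: 0.0552
t: 28.85
ee_pos: [0.4308, -0.2606, 0.2117]
ee_rot: [3.121, -0.016, 0.099]
ft_force: [-0.5, 0.1, 0.3]
gripper_width: 0.0558
nat [ 0.5595 -0.0675] [ 0.5582 -0.067 ] 178.3 [0.0281 0.045 ] 174
white [0.6132 0.0894] [0.6113 0.0894] 1.9 [0.1289 0.0312] 489
```

View pics/f.png

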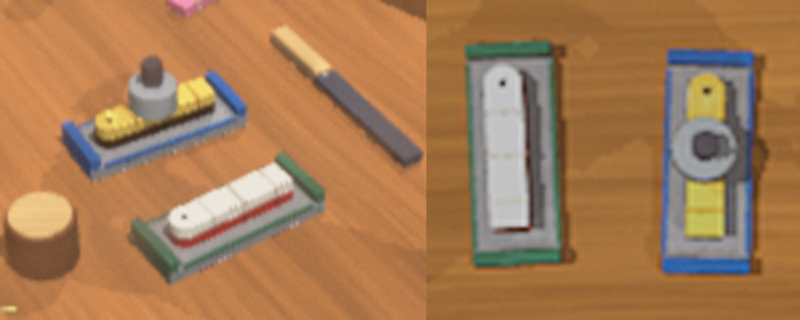

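```bash
python3 -c "
from h import *
print(unproj('top',323,241.6,.072))
s=get_state();print(s['t'],abs(s['joint_velocities']).max());finish_job()"
```

```text
[ 0.60184921 -0.06766042  0.072     ]
28.95 0.03682931683446044
the job is handed in; nothing more can be done
```

I laid up both pairs, placed the steel weight, and handed the job in at about 29 s of the 115 s allowed. No verdict is reported.

**Last camera checks:**

| Part | Measured centre (x, y in m) | Compared with | Difference |
|---|---|---|---|
| Dark slat | (0.601, -0.071) | blue bed centre (0.600, -0.071) | about 2 mm |
| Natural slat | (0.601, -0.069) | dark slat | about 2 mm |
| Weight | (0.602, -0.068) | natural slat | about 2 mm |
| Red slat | (0.611, 0.087) | green bed centre (0.610, 0.0845) | about 3 mm |
| White slat | (0.613, 0.089) | red slat | about 3 mm |

- **Angle and level:** the slats measured within about 2° of their cradles. In the last picture both stacks looked flat and the weight upright; I did not measure level or height directly.
- **Which measurements came last:** dark, red and natural were measured before the later parts covered them. White and the weight were read from the final picture.
- **Bystanders:** the filing block and file look unmoved in the last crop. The glue pot was outside that crop, but it stood in place in the picture taken just before the weight was set down. I never reached for the look-alikes.
- **Robot:** clear of everything, with the gripper empty and about 20 cm above the table.

**What did not go perfectly:**
- The tool's tilt drifted up to about 0.06 rad. I corrected it midway with fore-and-aft moves while holding the natural slat, so that slat went down slightly pitched before settling flat.
- An early rough reading of the weight in the scene camera was about 2 cm off the top camera. A better pixel reading brought the two to within 4 mm.

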